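Pin the lever to the filter wheel and hold it three clicks on

ROBOT

A 6-joint arm with a two-finger parallel gripper is mounted at the origin on a cart in front of the work surface, level with it; the furniture and walls round the work are solid. World frame = base frame: x ahead of the robot, y to its left, z up, the work surface at z = 0. Lengths are in m, angles in degrees, forces in N, time in s.
With the tool pointing down it reaches from about 0.3 to 0.95 m from the base axis. Payload 3.1 kg.
Tool frame: the origin (TCP) lies at the centre of the arm's flange, where the gripper is bolted on; the fingertips stand 173 mm ahead of it and the grasp point (between the pads) lies 155 mm ahead of it; z points along the fingers, y is the direction in which the jaws open and shut (so a half turn about z gives the same grasp; the last joint's range is limited). The gripper opens to 85 mm and grips with 20 to 120 N. Pads are 22 mm wide; open, the fingers measure 114 mm over their backs; the gripper's body (76 mm by 85 mm) begins 54 mm behind the grasp point. The pads swing forward as they close: fully open they stand 13 mm farther back than shut.
Start: joints at [61.553, 17.653, 93.61, -0, 68.738, -3.994], TCP at [0.259, 0.569, 0.405] pointing down, gripper open.
Joint ranges: [-175.34, 175.34], [-45.06, 112.39], [2.9, 150.54], [-68.45, 248.45], [3.09, 151.38], [-168.51, 168.51]. Speed limits (degrees/s): [159.86, 159.86, 180, 180, 180, 180].

INTERFACE

Orientations are given as [roll, pitch, yaw] about the fixed x, y, z axes, in that order (R = Rz(yaw) Ry(pitch) Rx(roll)).
In Python, from workcell import r, viewer, workorder, finder gives the robot as it stands.
- The arm moves only by the tool play_rows, never from a script. Its argument "moves" is one flat list of numbers, 7 for each row, row after row: the shift along the world's x, y, z in mm, then the turn, a rotation vector about the world's x, y, z in degrees, then the gripper's target within -1 to 1 (fully open at 1, half-way at 0, shut at -1). A call has 1 to 8 rows; each row is the pose to reach, as a shift and turn from the pose measured when the call began; what a row does not reach only later rows make up. A row lasts 1/10 s, in which the tool goes at most 50 mm and 8.59 degrees, less where a joint would pass 70% of its speed; a pose out of reach is approached as far as the arm can. A call with a gripper value outside its range is refused whole. The fingers move at their own pace and stop on an object; "squeeze" is the grip in N (left out, the last holds). Time passes only in rows, so rows that repeat a pose let the fingers close. It gives the time, the measured TCP pose, the force and the opening at its end, in the units of the state.
- r.read_state(): the state, without advancing time (a new reading comes with each control period).
- viewer.capture(name): name is "scene" or "top" or "wrist"; returns a dict with "frame" (384x512x3 uint8, blue, green, red), "z_map" (384x512 float32, m along the optical axis (not along the pixel's ray), 0 where there is no reading), "fx", "fy", "cx", "cy" (pixels), "distortion" ([k1, k2, p1, p2, k3] as OpenCV has them; the pictures are not rectified), "rvec" (rotation vector, rad) and "tvec" (3), from world to camera coordinates, as OpenCV has them. Camera axes: x right, y down, z forward; pixel columns grow to the right and rows downward; lengths in m; the calibration is good to about 2 mm. A picture is of the moment at which its call begins.
- workorder.sign_off(): hands the job in, once; it reports no verdict.
Trained networks look in a picture, given as the dict that the camera call returned (one of the last four; its "shot" number tells which), for a name from the list of things; names that differ only in an ending like _2 or _b are one class to them, and where a whole thing is asked for, a point or a joint stands for the part that bears it (a point fixed in the world has none). Each returns a list of dicts, best first, with "conf" (0 to 1); they miss things now and then, are a little off and sometimes report something else, mostly with a low value. They report only what shows in the picture. A call takes as long as a camera call.
- finder.recognise(picture, label): "box" ([centre column, centre row, width, height] in pixels, round what is visible of it).
- finder.trace(picture, label): "mask" (384x512 bool, what is visible of it) and "box" ([centre column, centre row, width, height] in pixels, round what is visible of it).
- finder.landmark_of(picture, label): "uv" ([column, row] in pixels: a listed point, or the origin of a listed thing).
The state is a dict: "t": time; "joints": joint angles; "joint_velocities": joint speeds; "effort": joint torques, N m; "eef_pos": TCP position; "eef_rot": TCP orientation; "contact_force": force on the tool from outside, world axes, zero at the start; "torque": the same for the moment, N m; "opening": opening from 0.0 (shut) to 1.0 (fully open).
Only numpy, scipy, OpenCV 4.12 (cv2) and the standard library are available. Lean on these libraries where they do the work, as an engineer would, in place of code of your own. Each camera call takes 0.05 s, during which the arm holds its last target.

TASK

Take the red-gripped headed pin out of its grey stand and push it down through the hole in the blue lever's fork and the lug of the filter wheel between its prongs until its head sits flat on the fork, then let go of the pin. Then push the lever's upright black handle counter-clockwise (seen from above) against the return spring, feel the wheel click, stop after exactly three clicks without going on to a fourth, and finish while still holding the handle there, because the spring turns the wheel back if it is let go. Leave the amber bottle, the vial and the beaker alone.

Things in the scene. Friction and masses are not known exactly. Their poses are not given: they have to be found in the camera images.
- pivot (a point): centre of the indexer's top, 76 mm above the worktop, on the upright axis about which wheel and blue lever turn. The indexer is fixed; its wheel is 112 mm across. In this point's axes, at rest: fork at -x, handle at -y; the white bar of the reader (64 to 76 mm high) points 60 degrees counter-clockwise from +x, out to 59 mm; a pawl housing (44 mm high) stands at 140 degrees, out to 105 mm.
- fork_hole (a point): centre of the blue fork's hole, on the top face of its upper prong, 52 mm above the worktop, 82 mm from the pivot axis. Prongs 6 mm thick, 30 mm wide, top faces at 52 and 28 mm; between them the wheel's lug, 6 mm thick, top at 40 mm. All three have a 15 mm round hole, edge slightly chamfered, in line at the start: springs keep wheel and lever on their zero stops. z up.
- lug_hole (a point): centre (mid thickness, 37 mm above the worktop) of the 15 mm hole in the filter wheel's lug; turns with the wheel.
- handle_grip (a point): middle of the lever's upright black handle, a round post 22 mm thick, 54 to 116 mm above the worktop; this point at 92 mm, 100 mm from the pivot axis. It turns counter-clockwise (seen from above), away from the robot. Unpinned, the lever turns alone (about 0.05 N m). Pinned, the wheel follows with up to 0.06 rad of play, against spring and clicks that need 2 to 10 N at the handle.
- filter_wheel (a joint): wheel angle, rad: 0 at its rest stop, growing counter-clockwise from above, end stop 1.32. A click every 0.22: the force rises, then drops as a tooth passes the pawl at 0.11, 0.33, 0.55 (third), 0.77 (fourth); seats lie between, at 0.22, 0.44, 0.66 (after three), 0.88. Seats are too weak to keep it: a spring (0.45 to 0.6 N m) turns it back to 0 when let go.
- lever (a joint): angle of the blue lever in rad, 0 at its rest stop (holes in line), growing counter-clockwise seen from above, to 1.32.
- pin_grip (a point): centre of the red grip of the loose headed pin (about 60 g): a round upright stem 14 mm in diameter, 30 mm high, its top 11 mm above this point. Below it a steel head, 24 mm across and 5 mm thick, underside 24 mm below this point; then a 12 mm shaft 40 mm long, tapered to 6 mm over its last 7 mm, ending 64 mm below this point. z along the pin, up.
- pin_head (a point): centre of the underside of the pin's head, 24 mm below pin_grip on the pin's axis. Fully home, it lies on fork_hole.
- pin_stand: grey block 56 x 56 x 45 mm standing fixed on the worktop, origin at the centre of its underside; the pin stands upright in the 15 mm hole in the middle of its top, the pin's head resting on the top face, so that the pin must be lifted at least 40 mm to leave it.
- amber_bottle: amber dropping bottle, 44 mm across and 88 mm high, bystander; origin at the centre of its underside.
- vial: small clear vial with blue cap, 24 mm across and 44 mm high, bystander; origin at the centre of its underside.
- beaker: small clear beaker, 49 mm across and 60 mm high, bystander; origin at the centre of its underside.

How it is judged (in metres and radians):
On the way:
1. the pin is fully home through fork and lug, its head on the fork, and let go, with the wheel still at rest (horizontal distance between pin_head and fork_hole below 0.0045 m and horizontal distance between pin_head and lug_hole below 0.0065 m and z of pin_head in the frame of fork_hole between -0.004 and 0.003 m and angle between pin_head's own z axis and vertical below 0.15 rad and contact force between the fingers and pin below 0.3 N and value of joint filter_wheel below 0.1 rad), for 0.2 s.
At the end, for the whole second after the job is handed in: Wheel at rest just after its third click (0.565 to 0.75 rad), held by the fingers pressing the lever with over 1 N and touching neither wheel nor pin; pin home: head within 3 mm of the fork's top face and 4.5 mm of its hole's centre, upright within 0.15 rad (horizontal distance between pin_head and fork_hole below 0.0045 m and horizontal distance between pin_head and lug_hole below 0.0065 m and z of pin_head in the frame of fork_hole between -0.004 and 0.003 m and angle between pin_head's own z axis and vertical below 0.15 rad and value of joint filter_wheel between 0.565 and 0.75 rad and velocity of joint filter_wheel between -0.08 and 0.08 rad/s and contact force between the fingers and lever above 1 N and contact force between each of the arm, the fingers and filter_wheel below 0.3 N and contact force between the fingers and pin below 0.3 N); the arm keeps its last pose, push and grip.
It fails at once if the wheel goes on to a fourth click (value of joint filter_wheel above 0.77 rad).
It fails at once if the amber bottle is pushed away or knocked over (distance of amber_bottle from where it was at the start of the episode above 0.02 m or angle between amber_bottle's own z axis and vertical above 0.4 rad).
It fails at once if the vial is pushed away or knocked over (distance of vial from where it was at the start of the episode above 0.02 m or angle between vial's own z axis and vertical above 0.4 rad).
It fails at once if the beaker is pushed away or knocked over (distance of beaker from where it was at the start of the episode above 0.02 m or angle between beaker's own z axis and vertical above 0.4 rad).
It also fails if it takes over 64 s, if anything falls off the work surface, if the arm or the gripper's body presses on something with over 40 N, if the wrist force passes 120 N, or if a joint passes its speed limit or range.

## Working session

There is one attempt and no reset: what is moved stays moved. The work goes in short steps, Python scripts to look and compute and a tool call to move; the robot and the scene stay as the last step left them, time stands still between calls to the robot, and variables do not carry over. Pictures are saved under pics/ and viewed, and the job is handed in when it is done.

Besides the shell and the picture viewer there is one more tool, called as name(argument=value, ...) on one line, values as JSON. play_rows: Moves the arm, as the interface text tells. Its arguments: {"type":"object","properties":{"moves":{"type":"array"},"squeeze":{"type":"number"}},"required":["moves"]}

```bash
ls; mkdir -p pics
cat > h.py <<'E'
import numpy as np, cv2
from workcell import r, viewer, workorder, finder
def ray(p,uv):
    K=np.array([[p['fx'],0,p['cx']],[0,p['fy'],p['cy']],[0,0,1.]])
    n=cv2.undistortPoints(np.array([[uv]],float),K,np.array(p['distortion'],float))[0,0]
    R=cv2.Rodrigues(np.array(p['rvec'],float))[0]; t=np.array(p['tvec'],float).ravel()
    return R,t,np.array([n[0],n[1],1.])
def at_z(p,uv,z):
    R,t,n=ray(p,uv); o=-R.T@t; d=R.T@n
    return o+d*(z-o[2])/d[2]
def deproj(p,uv):
    R,t,n=ray(p,uv); u,v=int(round(uv[0])),int(round(uv[1]))
    return R.T@(n*p['z_map'][v,u]-t)
def proj(p,X):
    K=np.array([[p['fx'],0,p['cx']],[0,p['fy'],p['cy']],[0,0,1.]])
    return cv2.projectPoints(np.array(X,float).reshape(-1,3),np.array(p['rvec'],float),np.array(p['tvec'],float),K,np.array(p['distortion'],float))[0][:,0]
E
python3 - <<'E'
from h import *
print(r.read_state())
Z=dict(pivot=.076,fork_hole=.052,lug_hole=.037,handle_grip=.092,pin_grip=.069,pin_head=.045,pin_stand=0,amber_bottle=0,vial=0,beaker=0)
for c in ['top','scene']:
    p=viewer.capture(c); im=p['frame'].copy()
    for k,z in Z.items():
        for d in finder.landmark_of(p,k)[:2]:
            print(c,k,round(d['conf'],2),np.round(d['uv'],1),at_z(p,d['uv'],z).round(4))
            if d['conf']>.3: cv2.circle(im,tuple(int(round(a)) for a in d['uv']),2,(0,255,255),-1); cv2.putText(im,k,tuple(int(round(a)) for a in d['uv']),0,.35,(255,0,255))
    cv2.imwrite(f'pics/{c}0.png',cv2.resize(im,(800,600)))
E
```

```text
pics
{'t': 0.0, 'joints': array([ 6.15533117e+01,  1.77031398e+01,  9.36915141e+01,  9.07470412e-04,
        6.87365538e+01, -3.99282953e+00]), 'joint_velocities': array([ 0.16146368, -0.00820339,  0.04722338,  0.06868078, -0.01862154,
        0.02493834]), 'effort': array([ 1.60932410e-03, -4.15265286e+01, -2.76661384e+01,  5.15046139e-06,
        1.04458621e-02, -2.21332482e-05]), 'eef_pos': array([0.25853267, 0.56854193, 0.40344488]), 'eef_rot': array([-1.79869170e+02, -9.97908735e-03,  1.55545800e+02]), 'contact_force': array([ 0.20488773, -0.70943626,  0.59472307]), 'torque': array([-0.00868676, -0.00408524,  0.00255744]), 'opening': 0.998082934884091}
top pivot 0.58 [202.1 184.4] [0.4676 0.2203 0.076 ]
top fork_hole 0.73 [181.3 200.3] [0.4197 0.2872 0.052 ]
top lug_hole 0.86 [183.5 203.6] [0.4108 0.2827 0.037 ]
top handle_grip 0.75 [217.2 206.2] [0.3991 0.1701 0.092 ]
top handle_grip 0.49 [182.9 200.6] [0.4147 0.2746 0.092 ]
top pin_grip 0.39 [309.2 194.9] [ 0.4405 -0.112   0.069 ]
top pin_head 0.41 [305.9 195.4] [ 0.4417 -0.1049  0.045 ]
top pin_stand 0.85 [307.2 202.4] [ 0.4241 -0.115   0.    ]
top amber_bottle 0.53 [146. 195.] [0.4409 0.4132 0.    ]
top vial 0.48 [264.8 209.4] [0.3991 0.0234 0.    ]
top beaker 0.56 [375.3 200.7] [ 0.433  -0.3366  0.    ]
scene pivot 0.84 [215.6 164.6] [0.4582 0.2124 0.076 ]
scene fork_hole 0.95 [191.6 166.2] [0.4278 0.2886 0.052 ]
scene lug_hole 0.87 [187.9 171.5] [0.4148 0.2929 0.037 ]
scene pin_grip 0.53 [304.3 221.9] [ 0.4313 -0.1312  0.069 ]
scene pin_head 0.46 [302.1 223.8] [ 0.4455 -0.1164  0.045 ]
scene pin_stand 0.71 [298. 239.] [ 0.4339 -0.1161  0.    ]
scene amber_bottle 0.56 [165.9 164.3] [0.4279 0.4262 0.    ]
scene amber_bottle 0.54 [249.2 223.8] [0.393  0.0181 0.    ]
scene vial 0.72 [246.  223.3] [0.3887 0.026  0.    ]
scene vial 0.45 [166.4 165.5] [0.4244 0.4191 0.    ]
scene beaker 0.88 [375.7 283.5] [ 0.4344 -0.3403  0.    ]
```

View pics/top0.png

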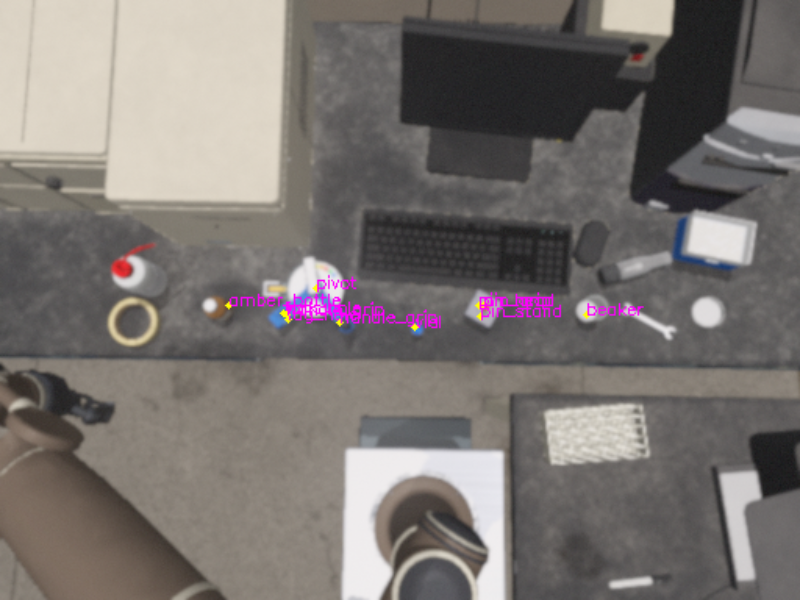

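View pics/scene0.png

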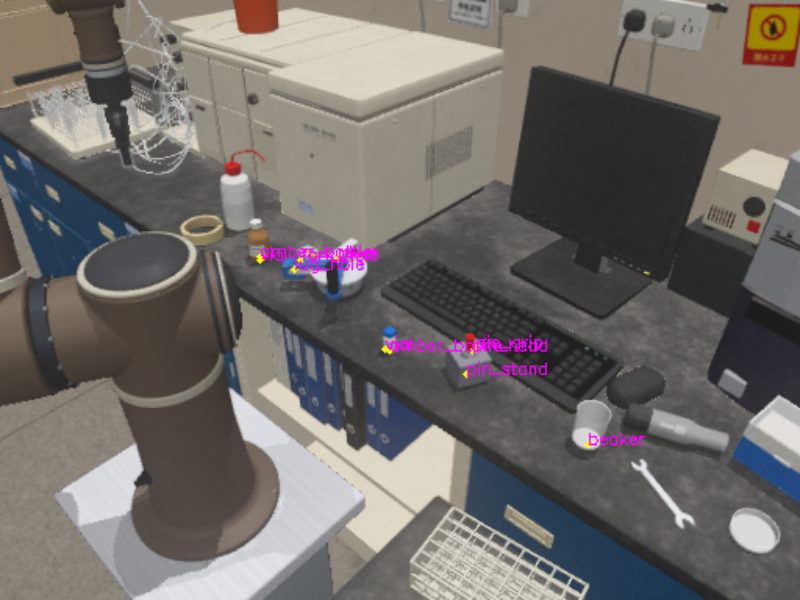

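play_rows(moves=[20, -45, 0, 0, 0, 0, 1, 40, -90, 0, 0, 0, 0, 1, 60, -135, 0, 0, 0, 0, 1, 75, -180, 0, 0, 0, 0, 1, 90, -225, 0, 0, 0, 0, 1, 105, -270, 0, 0, 0, 0, 1, 120, -315, 0, 0, 0, 0, 1, 130, -340, 0, 0, 0, 0, 1], squeeze=40)

```text
t: 1.9
eef_pos: [0.389, 0.2262, 0.4048]
eef_rot: [-180.0, 0.1, 155.4]
contact_force: [0.0, 0.2, -0.0]
opening: 0.998
```

```bash
cat > look.py <<'E'
from h import *
import sys
def look(tag,keys,c='wrist'):
    Z=dict(pivot=.076,fork_hole=.052,lug_hole=.037,handle_grip=.092,pin_grip=.069,pin_head=.045,pin_stand=0,amber_bottle=0,vial=0,beaker=0)
    s=r.read_state(); print(s['t'],s['eef_pos'].round(4),s['eef_rot'].round(2),s['contact_force'].round(2),round(s['opening'],3))
    p=viewer.capture(c); im=p['frame'].copy()
    R=cv2.Rodrigues(np.array(p['rvec'],float))[0]; print('cam',(-R.T@np.array(p['tvec']).ravel()).round(3),'fwd',R[2].round(3))
    for k in keys:
        for d in finder.landmark_of(p,k)[:2]:
            uv=d['uv']; print(k,round(d['conf'],2),np.round(uv,1),'atz',at_z(p,uv,Z[k]).round(4),'depth',deproj(p,uv).round(4))
            if d['conf']>.3: cv2.circle(im,tuple(int(round(a)) for a in uv),2,(0,255,255),-1); cv2.putText(im,k,tuple(int(round(a)) for a in uv),0,.35,(255,0,255))
    cv2.imwrite(f'pics/{tag}.png',cv2.resize(im,(800,600)))
    return p
E
python3 - <<'E'
from look import *
look('w1',['pivot','fork_hole','lug_hole','handle_grip','amber_bottle'])
E
```

```text
1.9 [0.389  0.2262 0.4048] [-1.7997e+02  5.0000e-02  1.5544e+02] [ 0.04  0.19 -0.01] 0.998
cam [0.321 0.258 0.373] fwd [ 0.269 -0.124 -0.955]
pivot 0.88 [290.4 242.5] atz [0.471  0.2294 0.076 ] depth [0.4708 0.2294 0.0764]
pivot 0.31 [ 36.6 303.4] atz [ 0.4227 -0.0781  0.076 ] depth [0.3488 0.1659 0.2917]
fork_hole 0.84 [322.8 170.4] atz [0.4191 0.2913 0.052 ] depth [0.4241 0.293  0.0355]
lug_hole 0.71 [317.9 166.3] atz [0.417  0.2896 0.037 ] depth [ 0.4281  0.2932 -0.0019]
handle_grip 0.94 [199.2 212.5] atz [0.3962 0.1624 0.092 ] depth [0.3905 0.1696 0.1134]
amber_bottle 0.59 [415.6 124.3] atz [0.4282 0.4208 0.    ] depth [0.4185 0.4061 0.0337]
```

View pics/w1.png

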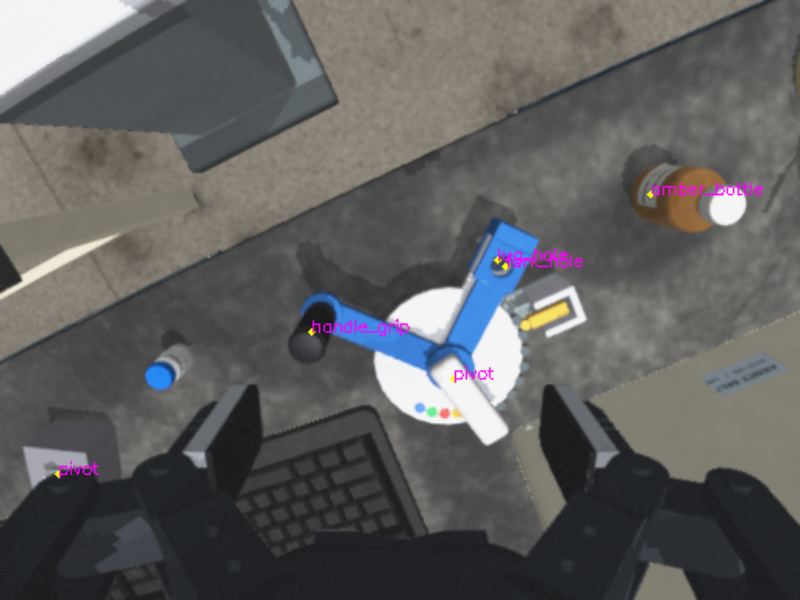

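Run:
```python
from look import *
p=look('w1b',[])
im=p['frame']
c=im[130:270,170:370]
cv2.imwrite('pics/w1c.png',cv2.resize(c,(800,560),interpolation=cv2.INTER_CUBIC))
np.set_printoptions(linewidth=200)
print((p['z_map'][160:178,310:332]*1000).astype(int))
for u,v in [(197,221)]: print(at_z(p,(u,v),.116),deproj(p,(u,v)))
```

```text
2.2 [0.3886 0.2296 0.4048] [ 1.7997e+02 -1.0000e-02  1.5558e+02] [-0.71 -0.43  0.12] 1.0
cam [0.32  0.261 0.373] fwd [ 0.269 -0.121 -0.955]
[[326 328 326 326 327 327 326 326 325 326 328 326 326 327 325 326 327 326 326 327 327 326]
 [327 326 326 327 326 327 326 326 326 326 327 326 327 325 326 326 327 326 324 325 326 326]
 [326 326 328 327 327 327 326 327 326 327 326 326 327 326 327 327 327 327 328 327 327 327]
 [327 328 328 327 328 328 327 329 327 326 327 327 327 328 327 326 327 326 327 327 328 328]
 [327 327 327 327 329 326 326 328 326 327 328 328 328 326 328 328 328 329 327 329 327 329]
 [329 328 328 327 328 328 380 382 380 356 328 328 328 327 327 327 328 328 327 327 328 327]
 [329 328 328 329 381 381 383 381 382 357 353 344 329 327 329 328 329 328 328 329 328 326]
 [330 329 330 381 383 382 382 381 383 356 353 346 341 331 328 329 328 328 329 328 329 329]
 [329 329 382 382 382 382 382 382 382 356 355 347 342 332 330 329 329 330 329 330 329 328]
 [329 383 382 383 383 382 384 383 358 355 354 347 343 342 330 329 329 329 330 329 329 330]
 [329 384 384 382 381 382 382 360 356 354 353 344 343 341 331 330 330 330 330 328 330 330]
 [330 383 383 384 383 384 359 358 355 355 354 344 342 342 331 331 330 329 331 329 330 329]
 [330 361 384 362 361 359 357 356 355 354 347 345 342 333 331 331 331 329 331 330 329 331]
 [330 356 356 359 357 356 356 356 354 347 345 343 342 334 332 331 331 331 330 331 330 331]
 [331 348 355 355 356 356 356 349 346 345 344 344 337 333 331 331 330 332 331 331 330 332]
 [331 343 345 347 347 347 347 346 345 344 343 343 335 332 332 331 332 331 330 332 332 332]
 [331 331 337 344 345 345 344 345 345 343 337 336 332 333 331 331 332 330 331 330 331 385]
 [332 333 332 335 337 344 343 345 338 336 335 333 332 331 332 332 331 332 331 335 384 385]]
[0.39572837 0.16879351 0.116     ] [0.39630407 0.16808771 0.11403726]
```

View pics/w1c.png

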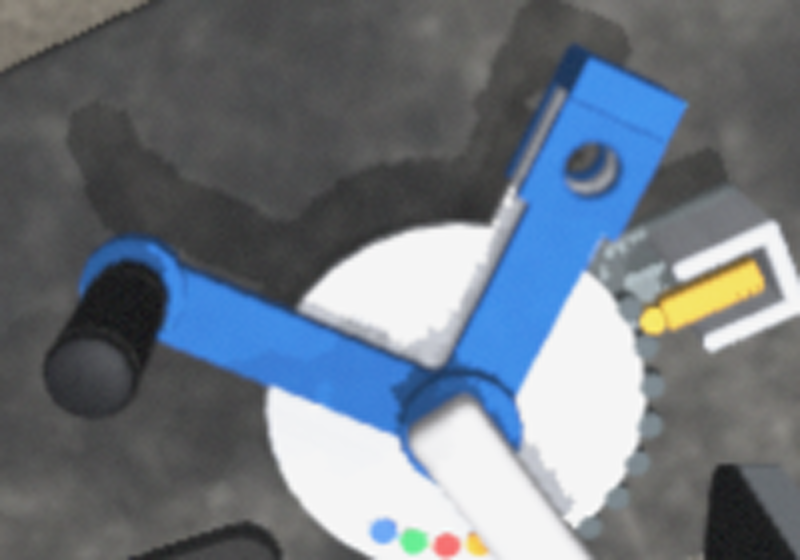

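Run:
```python
from look import *
p=look('w1d',['fork_hole','handle_grip'])
R,t,_=ray(p,(0,0))
# deproject window
def pts(u0,u1,v0,v1):
    out=[]
    for v in range(v0,v1):
        for u in range(u0,u1): out.append([u,v,*deproj(p,(u,v))])
    return np.array(out)
P=pts(300,336,155,190); 
hole=P[(P[:,4]<.0445)&(P[:,0]>309)&(P[:,0]<325)&(P[:,1]>163)&(P[:,1]<179)]
top=P[(abs(P[:,4]-.052)<.004)]
print('top z',np.median(top[:,4]),len(hole))
uv=hole[:,:2]
cen,rad=cv2.minEnclosingCircle(uv.astype(np.float32)); print(cen,rad, uv.mean(0))
e=cv2.fitEllipse(cv2.convexHull(uv.astype(np.float32))); print(e)
for q in (cen,uv.mean(0),e[0]): print(at_z(p,q,.052).round(4))
P=pts(175,225,195,245); h=P[P[:,4]>.109]; print('handle top',h[:,2:].mean(0),len(h)); print(at_z(p,h[:,:2].mean(0),.116))
cen,rad=cv2.minEnclosingCircle(h[:,:2].astype(np.float32)); print(cen,rad,at_z(p,cen,.116))
```

```text
2.25 [0.3885 0.2298 0.4047] [ 1.7998e+02 -1.0000e-02  1.5562e+02] [-0.59  0.04 -0.4 ] 1.003
cam [0.32  0.261 0.373] fwd [ 0.269 -0.121 -0.955]
fork_hole 0.74 [315.8 173.7] atz [0.4184 0.2873 0.052 ] depth [0.4262 0.2894 0.0265]
handle_grip 0.9 [195.1 215.7] atz [0.3969 0.1612 0.092 ] depth [0.3908 0.1693 0.1146]
handle_grip 0.61 [ 52.4 285.7] atz [ 0.4053 -0.0225  0.092 ] depth [ 0.4228 -0.0808  0.0343]
top z 0.051042221023876067 126
(316.5, 171.0) 6.800835609436035 [316.61111111 171.34126984]
((316.59033203125, 171.25897216796875), (11.579019546508789, 13.377016067504883), 58.864112854003906)
[0.4159 0.2891 0.052 ]
[0.4163 0.289  0.052 ]
[0.4162 0.289  0.052 ]
handle top [0.39474521 0.16523905 0.11792967] 471
[0.39539523 0.16447903 0.116     ]
(195.0, 228.0) 18.027854919433594 [0.40095494 0.16411319 0.116     ]
```

play_rows(moves=[3, -48, 0, 0, 0, 0, 1, 6, -96, 0, 0, 0, 0, 1, 9, -144, 0, 0, 0, 0, 1, 12, -192, 0, 0, 0, 0, 1, 15, -240, 0, 0, 0, 0, 1, 18, -288, -10, 0, 0, 0, 1, 20, -336, -30, 0, 0, 0, 1, 20, -380, -40, 0, 0, 0, 1])

```text
t: 3.2
eef_pos: [0.4082, -0.1515, 0.3638]
eef_rot: [180.0, -0.0, 155.7]
contact_force: [1.2, -0.1, -0.9]
opening: 1.0
```

play_rows(moves=[0, -10, 0, 0, 0, 0, 1, 0, -10, 0, 0, 0, 0, 1, 0, -10, 0, 0, 0, 0, 1])

```text
t: 3.5
eef_pos: [0.4085, -0.1606, 0.3639]
eef_rot: [179.9, -0.1, 155.7]
contact_force: [0.3, -0.7, 0.7]
opening: 0.999
```

Run:
```python
from look import *
look('w2',['pin_grip','pin_head','pin_stand','vial','beaker'])
```

```text
3.5 [ 0.4085 -0.1606  0.3639] [ 1.7993e+02 -5.0000e-02  1.5572e+02] [ 0.32 -0.72  0.67] 0.999
cam [ 0.34  -0.129  0.332] fwd [ 0.269 -0.12  -0.956]
pin_grip 0.81 [314.8 192.4] atz [ 0.4362 -0.1145  0.069 ] depth [ 0.4326 -0.115   0.079 ]
pin_head 0.91 [310.4 185.6] atz [ 0.4368 -0.1146  0.045 ] depth [ 0.4292 -0.1157  0.0676]
pin_stand 0.83 [300.2 171.1] atz [ 0.4317 -0.1166  0.    ] depth [ 0.4197 -0.1182  0.0435]
vial 0.92 [403.8  86.2] atz [0.3918 0.0168 0.    ] depth [0.3891 0.0093 0.0172]
beaker 0.63 [133.  251.3] atz [ 0.4411 -0.3381  0.    ] depth [ 0.43   -0.3152  0.0365]
```

View pics/w2.png

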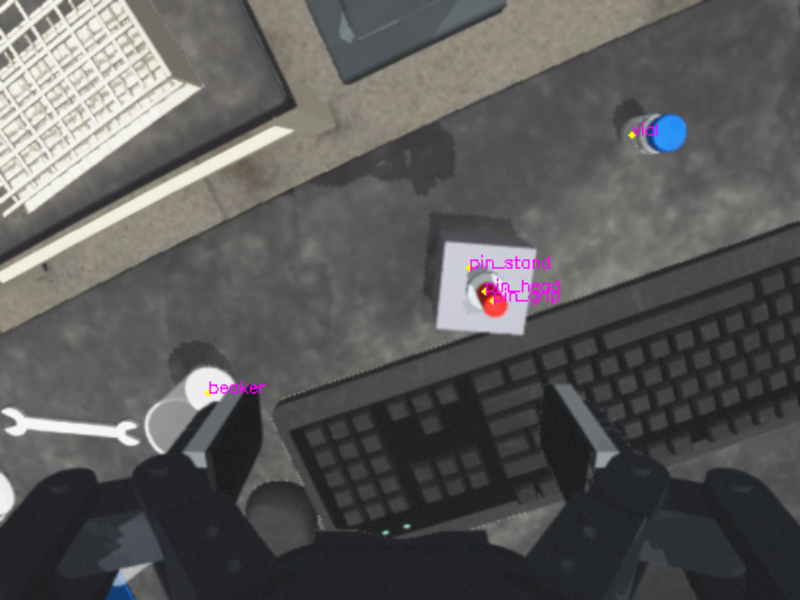

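Run:
```python
from look import *
p=look('w2b',[])
out=np.array([[u,v,*deproj(p,(u,v)),*p['frame'][v,u]] for v in range(175,210) for u in range(295,335)])
t=out[(out[:,4]>.0765)]; print(len(t),t[:,2:5].mean(0),t[:,:2].mean(0),at_z(p,t[:,:2].mean(0),.080))
red=out[(out[:,7]>90)&(out[:,5]<90)&(out[:,6]<90)]; print(len(red),red[:,:2].min(0),red[:,:2].max(0))
b=out[(abs(out[:,4]-.05)<.0025)]; print('head top',b[:,2:5].mean(0),len(b))
S=np.array([[u,v,*deproj(p,(u,v))] for v in range(145,225) for u in range(270,350)])
s=S[abs(S[:,4]-.044)<.004]; rc=cv2.minAreaRect((s[:,2:4]*1000).astype(np.float32)); print('stand top',rc)
```

```text
3.8 [ 0.4084 -0.1604  0.3642] [1.7998e+02 1.0000e-02 1.5582e+02] [ 0.21 -0.41  0.56] 0.999
cam [ 0.34  -0.129  0.332] fwd [ 0.27  -0.121 -0.955]
195 [ 0.4332698  -0.11503177  0.08396177] [315.98461538 194.64102564] [ 0.43470452 -0.11496871  0.08      ]
270 [305. 181.] [323. 201.]
head top [ 0.43231795 -0.11488604  0.04916047] 214
stand top ((436.0255432128906, -114.2337646484375), (55.71505355834961, 56.415924072265625), 60.97183609008789)
```

play_rows(moves=[26.5, 45.5, 0, 0, 0, 0, 0, 26.5, 45.5, -40, 0, 0, 0, 0, 26.5, 45.5, -80, 0, 0, 0, 0, 26.5, 45.5, -110, 0, 0, 0, 0, 26.5, 45.5, -130, 0, 0, 0, 0, 26.5, 45.5, -136, 0, 0, 0, 0, 26.5, 45.5, -136, 0, 0, 0, 0])

```text
t: 4.55
eef_pos: [0.4347, -0.1148, 0.2276]
eef_rot: [180.0, -0.1, 155.8]
contact_force: [0.0, -1.0, -0.8]
opening: 0.499
```

Run:
```python
from look import *
look('w3',['pin_grip','pin_head'])
look('s3',['pin_grip'],'scene')
```

```text
4.55 [ 0.4347 -0.1148  0.2276] [ 1.7999e+02 -1.0000e-01  1.5583e+02] [ 0.02 -1.02 -0.79] 0.499
cam [ 0.366 -0.083  0.196] fwd [ 0.268 -0.12  -0.956]
pin_grip 0.6 [258.1 263.9] atz [ 0.4342 -0.1128  0.069 ] depth [ 0.4302 -0.1111  0.0766]
pin_head 0.87 [256.9 244.9] atz [ 0.4361 -0.1142  0.045 ] depth [ 0.43   -0.1116  0.0582]
4.7 [ 0.4358 -0.1154  0.2295] [179.97   0.18 155.81] [ 0.95 -0.08  1.23] 0.502
cam [-0.21  -0.534  0.713] fwd [ 0.588  0.545 -0.598]
pin_grip 0.57 [301.9 220.2] atz [ 0.4326 -0.1229  0.069 ] depth [ 0.4182 -0.1321  0.0834]
```

View pics/w3.png

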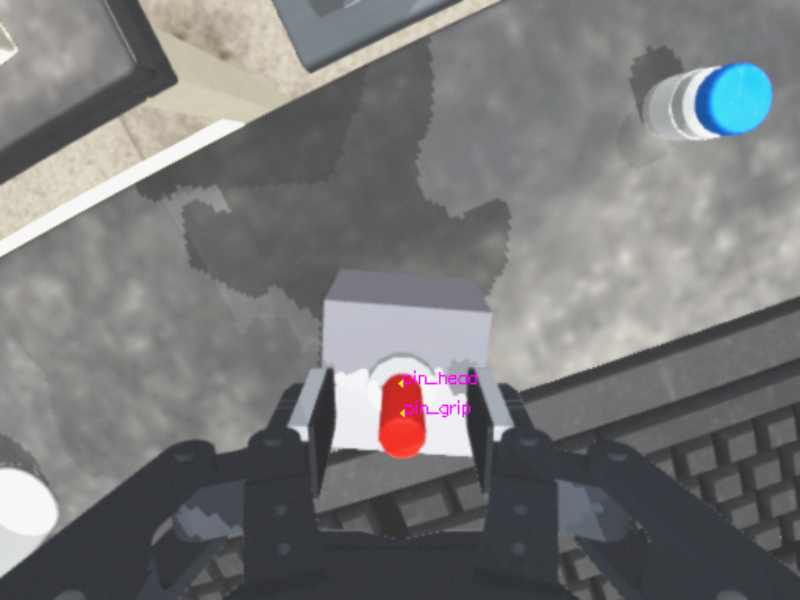

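play_rows(moves=[0, 0, 0, 0, 0, 0, -1, 0, 0, 0, 0, 0, 0, -1, 0, 0, 0, 0, 0, 0, -1, 0, 0, 0, 0, 0, 0, -1, 0, 0, 0, 0, 0, 0, -1, 0, 0, 0, 0, 0, 0, -1], squeeze=50)

```text
t: 5.4
eef_pos: [0.4363, -0.1156, 0.2304]
eef_rot: [180.0, 0.3, 155.8]
contact_force: [-1.5, 0.2, 6.3]
opening: 0.141
```

Run:
```python
from look import *
look('w4',['pin_grip','pin_head'])
```

```text
5.4 [ 0.4363 -0.1156  0.2304] [179.97   0.28 155.8 ] [-1.52  0.25  6.33] 0.141
cam [ 0.368 -0.084  0.198] fwd [ 0.274 -0.122 -0.954]
pin_grip 0.72 [255.4 257. ] atz [ 0.4345 -0.1144  0.069 ] depth [ 0.4299 -0.1123  0.078 ]
pin_head 0.66 [252.3 235.6] atz [ 0.4341 -0.1161  0.045 ] depth [ 0.4288 -0.1136  0.0571]
```

View pics/w4.png

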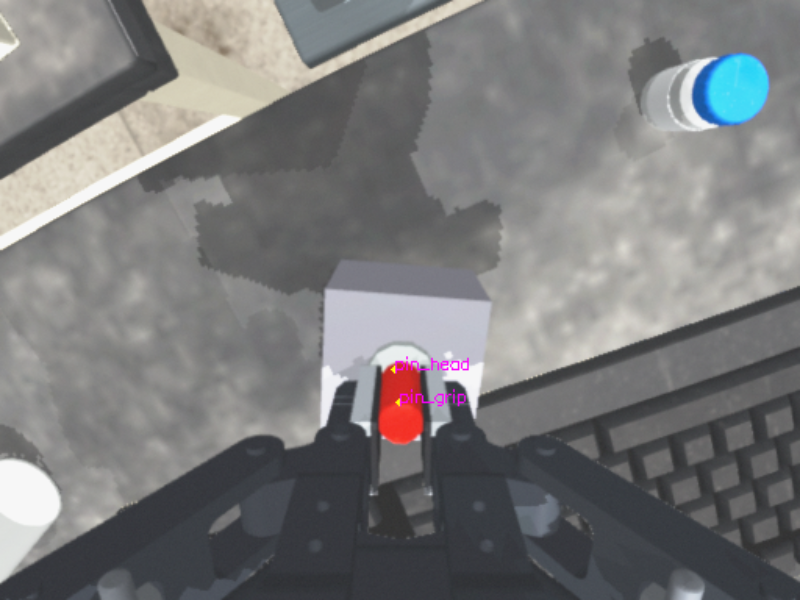

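play_rows(moves=[0, 0, 10, 0, 0, 0, -1, 0, 0, 25, 0, 0, 0, -1, 0, 0, 45, 0, 0, 0, -1, 0, 0, 70, 0, 0, 0, -1, 0, 0, 100, 0, 0, 0, -1, 0, 0, 120, 0, 0, 0, -1, 0, 0, 120, 0, 0, 0, -1])

```text
t: 6.25
eef_pos: [0.4376, -0.1161, 0.3539]
eef_rot: [179.9, 0.7, 155.8]
contact_force: [0.9, -1.2, 0.6]
opening: 0.144
```

Run:
```python
from look import *
look('w5',['pin_grip','pin_head'])
```

```text
6.25 [ 0.4376 -0.1161  0.3539] [179.94   0.7  155.81] [ 0.9  -1.2   0.61] 0.144
cam [ 0.37  -0.085  0.321] fwd [ 0.281 -0.125 -0.952]
pin_grip 0.85 [254.4 256.6] atz [ 0.5006 -0.1451  0.069 ] depth [ 0.4316 -0.1134  0.2019]
pin_head 0.94 [253.7 237.6] atz [ 0.4934 -0.1427  0.045 ] depth [ 0.4315 -0.1138  0.183 ]
pin_head 0.21 [ 86.  243.7] atz [ 0.4306 -0.3019  0.045 ] depth [ 0.4337 -0.3128  0.0311]
```

View pics/w5.png

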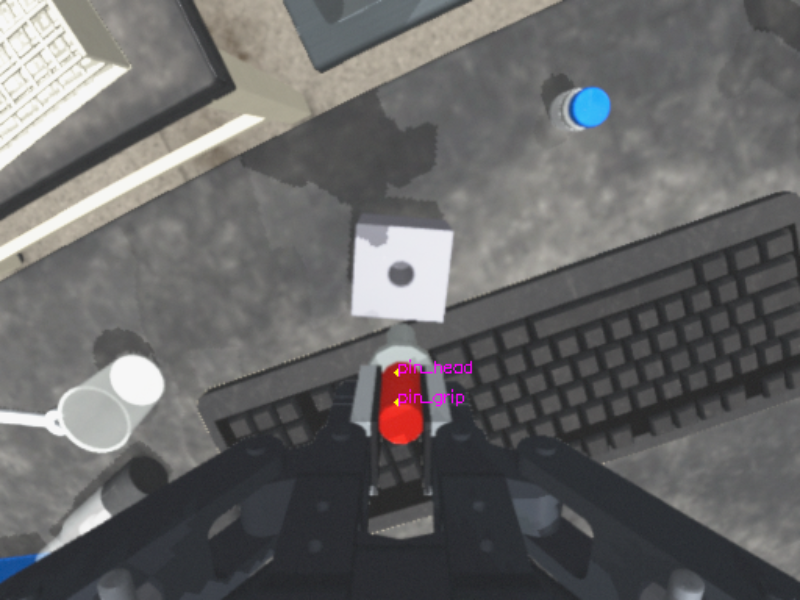

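```bash
cat > hole.py <<'E'
from look import *
def hole(p,c,w,ztop,dz=.008,n=14):
    g=np.array([[u,v,*deproj(p,(u,v))] for v in range(c[1]-w,c[1]+w+1) for u in range(c[0]-w,c[0]+w+1)])
    zt=np.median(g[:,4]); h=g[(g[:,4]<zt-dz)&(np.hypot(g[:,0]-c[0],g[:,1]-c[1])<n)]
    e=cv2.fitEllipse(cv2.convexHull(h[:,:2].astype(np.float32)))
    print('hole ztop',zt.round(4),len(h),'ell',np.round(e[0],2),np.round(e[1],1),'ell->',at_z(p,e[0],ztop).round(4),'cen->',at_z(p,h[:,:2].mean(0),ztop).round(4))
E
python3 - <<'E'
from hole import *
p=look('w5b',[])
hole(p,(257,174),18,.045,.006,12)
cv2.imwrite('pics/w5c.png',cv2.resize(p['frame'][140:260,200:320],(600,600),interpolation=cv2.INTER_CUBIC))
S=np.array([[u,v,*deproj(p,(u,v))] for v in range(135,210) for u in range(220,295)])
s=S[abs(S[:,4]-.044)<.005]; rc=cv2.minAreaRect((s[:,2:4]*1000).astype(np.float32)); print('stand top',rc)
E
```

```text
6.4 [ 0.4357 -0.1154  0.3495] [179.97   0.18 155.8 ] [-0.6  -0.1  -0.52] 0.146
cam [ 0.367 -0.084  0.318] fwd [ 0.272 -0.122 -0.954]
hole ztop 0.0439 159 ell [256.92 179.68] [12.8 15.8] ell-> [ 0.4347 -0.1134  0.045 ] cen-> [ 0.4347 -0.1133  0.045 ]
stand top ((436.43646240234375, -114.05518341064453), (56.13236999511719, 57.057491302490234), 61.29227828979492)
```

View pics/w5c.png

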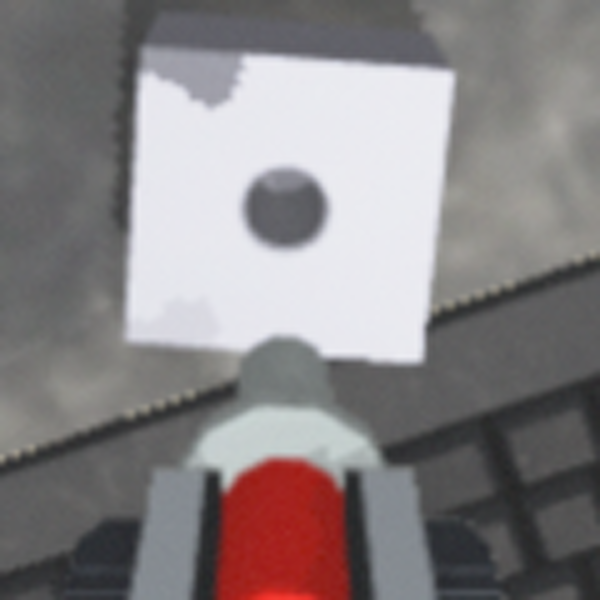

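play_rows(moves=[0, 45, 20, 0, 0, 0, -1, -4, 95, 30, 0, 0, 0, -1, -8, 145, 30, 0, 0, 0, -1, -12, 195, 30, 0, 0, 0, -1, -15, 245, 30, 0, 0, 0, -1, -18, 295, 30, 0, 0, 0, -1, -20, 345, 30, 0, 0, 0, -1, -20, 395, 20, 0, 0, 0, -1])

```text
t: 7.25
eef_pos: [0.4148, 0.2793, 0.3688]
eef_rot: [180.0, 0.1, 155.8]
contact_force: [1.2, -1.0, 0.3]
opening: 0.143
```

play_rows(moves=[0, 5, -15, 0, 0, 0, -1, 0, 5, -15, 0, 0, 0, -1, 0, 5, -15, 0, 0, 0, -1, 0, 5, -15, 0, 0, 0, -1])

```text
t: 7.65
eef_pos: [0.415, 0.2833, 0.3536]
eef_rot: [-179.9, 0.1, 155.8]
contact_force: [-0.8, 0.1, -0.2]
opening: 0.143
```

Run:
```python
from hole import *
p=look('w6',['fork_hole','handle_grip','pivot'])
u,v=np.round(proj(p,[[.416,.289,.052]])[0]).astype(int); print(u,v)
hole(p,(u,v),18,.052,.006,12)
cv2.imwrite('pics/w6c.png',cv2.resize(p['frame'][v-60:v+60,u-60:u+60],(600,600),interpolation=cv2.INTER_CUBIC)); print(u-60,v-60)
```

```text
7.65 [0.415  0.2833 0.3536] [-1.7995e+02  9.0000e-02  1.5576e+02] [-0.78  0.08 -0.21] 0.143
cam [0.347 0.315 0.322] fwd [ 0.27  -0.123 -0.955]
fork_hole 0.81 [264.4 185.1] atz [0.4202 0.2895 0.052 ] depth [0.4253 0.2878 0.0332]
handle_grip 0.67 [115.2 231.9] atz [0.3955 0.1648 0.092 ] depth [0.3932 0.172  0.1031]
handle_grip 0.57 [254.4 258.2] atz [0.4641 0.26   0.092 ] depth [0.4087 0.2857 0.2003]
262 181
hole ztop 0.0507 172 ell [264.06 181.26] [13.8 15.3] ell-> [0.4167 0.2907 0.052 ] cen-> [0.4167 0.2907 0.052 ]
202 121
```

View pics/w6c.png

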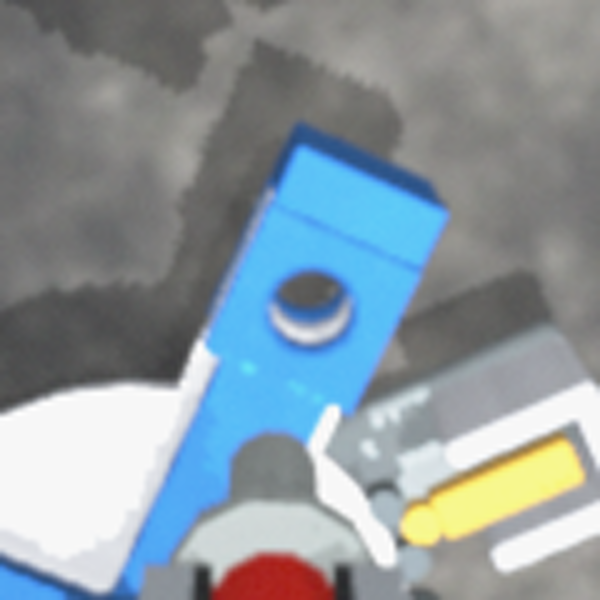

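View pics/w6.png

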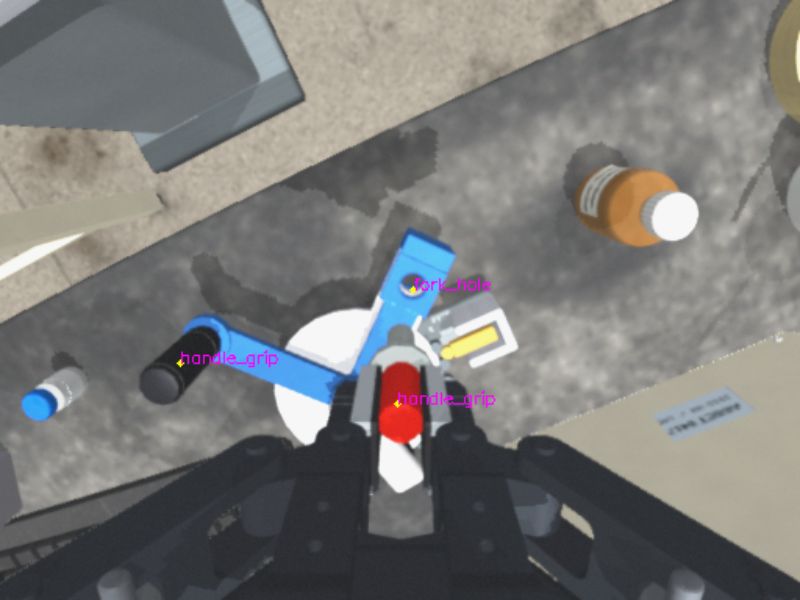

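play_rows(moves=[3, 6, 0, 0, 0, 0, -1, 3, 6, -30, 0, 0, 0, -1, 3, 6, -55, 0, 0, 0, -1, 3, 6, -66, 0, 0, 0, -1, 3, 6, -66, 0, 0, 0, -1, 3, 6, -66, 0, 0, 0, -1])

```text
t: 8.45
eef_pos: [0.4188, 0.2897, 0.2892]
eef_rot: [179.9, 0.2, 155.7]
contact_force: [0.4, 1.0, -0.4]
opening: 0.138
```

Run:
```python
from hole import *
p=look('w7',['fork_hole','handle_grip'])
u,v=np.round(proj(p,[[.418,.289,.052]])[0]).astype(int); print(u,v)
u0,v0=u-60,v-60
cv2.imwrite('pics/w7c.png',cv2.resize(p['frame'][v0:v0+120,u0:u0+120],(600,600),interpolation=cv2.INTER_CUBIC)); print(u0,v0)
```

```text
8.45 [0.4188 0.2897 0.2892] [179.89   0.19 155.73] [ 0.39  1.01 -0.38] 0.138
cam [0.351 0.321 0.257] fwd [ 0.273 -0.121 -0.954]
fork_hole 0.55 [253.8 207.1] atz [0.4189 0.289  0.052 ] depth [0.4127 0.292  0.0708]
253 206
193 146
```

View pics/w7c.png

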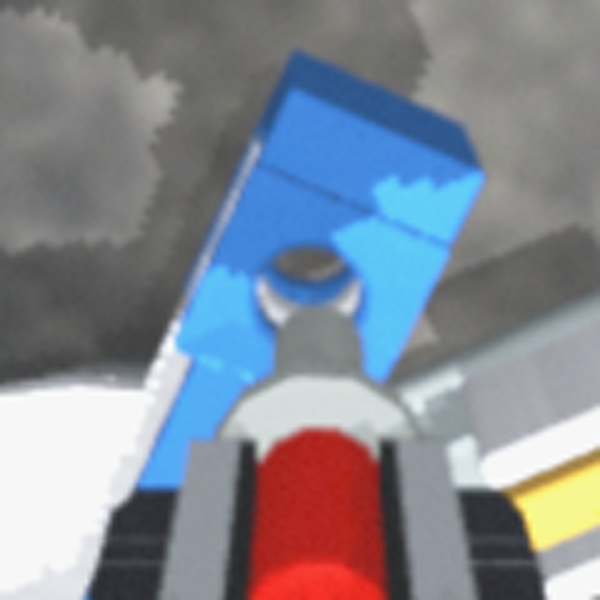

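Run:
```python
from hole import *
p=look('w7b',['pin_grip','pin_head'])
print(at_z(p,(254.4,204.6),.052))
for z in (.0618,.0638,.0658): print(at_z(p,(256.3,210.3),z))
for dz,y in ((0,.2885),(0,.2897)):
  print(proj(p,[[.418,y,.064],[.418,y,.052]]))
c=p['frame'][146:266,193:313]
# expected circles
im=cv2.resize(c,(600,600),interpolation=cv2.INTER_CUBIC)
th=np.linspace(0,6.28,60)
def ring(x,y,z,r_,col):
    q=proj(p,np.c_[x+r_*np.cos(th),y+r_*np.sin(th),z+0*th]); q=(q-[193,146]+.5)*5-.5
    cv2.polylines(im,[q.round().astype(np.int32)],True,col,1)
ring(.418,.2885,.052,.0075,(0,255,255))
s=r.read_state(); x,y,z=s['eef_pos']
for h,rr in ((.2254,.003),(.2184,.006),(.1854,.012)): ring(x,y,z-h,rr,(0,255,0))
cv2.imwrite('pics/w7d.png',im)
```

```text
8.6 [0.4191 0.2899 0.29  ] [179.8    0.25 155.74] [ 0.53 -0.23  0.17] 0.144
cam [0.351 0.321 0.258] fwd [ 0.275 -0.12  -0.954]
pin_grip 0.86 [256.8 259.1] atz [0.4498 0.278  0.069 ] depth [0.4134 0.294  0.1385]
pin_head 0.88 [253.9 237.3] atz [0.4444 0.2782 0.045 ] depth [0.4124 0.2929 0.1177]
[0.41821726 0.29046622 0.052     ]
[0.41928528 0.29141844 0.0618    ]
[0.41858744 0.29172361 0.0638    ]
[0.4178896  0.29202879 0.0658    ]
[[251.566124   211.50809361]
 [251.74577209 205.41162671]]
[[253.19298695 210.8206986 ]
 [253.28784585 204.75586342]]
```

View pics/w7d.png

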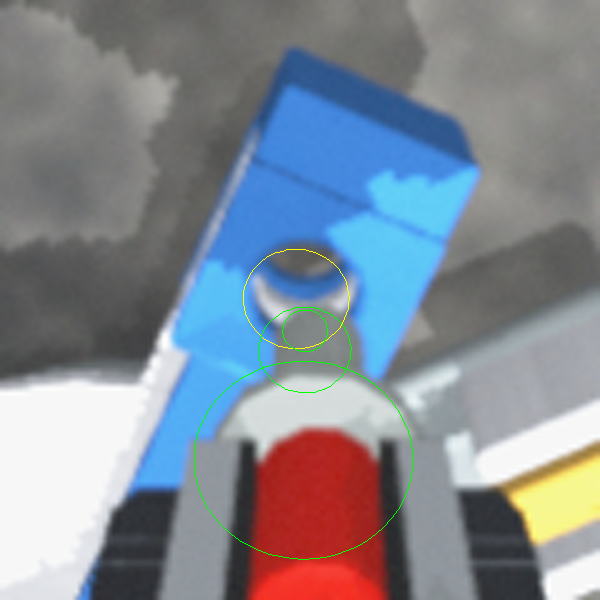

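```bash
cat > pinfit.py <<'E'
from hole import *
from scipy.optimize import least_squares
from scipy import ndimage
def pinfit(p,zt):
    f=p['frame'].astype(int); x=[]
    red=(f[...,2]>80)&(f[...,0]<70)&(f[...,1]<70)
    lab,n=ndimage.label(red); 
    if n==0: return
    k=np.argmax(ndimage.sum(red,lab,range(1,n+1)))+1
    red=ndimage.binary_erosion(lab==k,iterations=2); vs,us=np.nonzero(red)
    G=np.array([deproj(p,(u,v)) for u,v in zip(us,vs)])
    G=G[(G[:,2]<zt-.1614+.0085)&(G[:,2]>zt-.1614-.017)]
    print('red',len(G),G.min(0).round(4),G.max(0).round(4), 'cols',us.min(),us.max(),vs.min(),vs.max())
    z0=zt-.1614
    def res(q):
        ax=np.array([q[2],q[3],1.]); ax/=np.linalg.norm(ax)
        d=G-np.array([q[0],q[1],z0]); d-=np.outer(d@ax,ax)
        return np.linalg.norm(d,axis=1)-.007
    s=least_squares(res,[G[:,0].mean()+.005,G[:,1].mean(),0,0],loss='soft_l1',f_scale=.0005)
    print('axis at grip',s.x[:2].round(4),'slope',s.x[2:].round(3),'rms',np.sqrt(np.mean(res(s.x)**2)).round(5))
    return s.x
E
python3 - <<'E'
from pinfit import *
p=look('w7e',[])
z=r.read_state()['eef_pos'][2]
pinfit(p,z)
# head/shaft region depth dump along center column
for v in range(200,262,3):
    print(v,[tuple(deproj(p,(u,v)).round(4)) for u in (256,)], p['frame'][v,256])
E
```

```text
8.75 [0.4187 0.2897 0.2894] [179.85   0.22 155.74] [-0.65 -0.43 -0.26] 0.138
cam [0.35  0.321 0.258] fwd [ 0.274 -0.121 -0.954]
red 476 [0.411  0.2874 0.1128] [0.417  0.2978 0.1363] cols 244 268 234 279
axis at grip [0.4186 0.291 ] slope [ 0.005 -0.008] rms 0.00028
200 [(np.float64(0.4313), np.float64(0.2853), np.float64(-0.0007))] [119 119 119]
203 [(np.float64(0.4251), np.float64(0.288), np.float64(0.0262))] [166 104  55]
206 [(np.float64(0.4274), np.float64(0.287), np.float64(0.0265))] [174 125  92]
209 [(np.float64(0.413), np.float64(0.2934), np.float64(0.0751))] [133 134 128]
212 [(np.float64(0.4128), np.float64(0.2935), np.float64(0.0809))] [135 135 131]
215 [(np.float64(0.4129), np.float64(0.2934), np.float64(0.0855))] [130 131 124]
218 [(np.float64(0.4076), np.float64(0.2958), np.float64(0.1046))] [133 133 127]
221 [(np.float64(0.4077), np.float64(0.2957), np.float64(0.1083))] [186 187 179]
224 [(np.float64(0.4092), np.float64(0.295), np.float64(0.1085))] [220 220 214]
227 [(np.float64(0.4108), np.float64(0.2943), np.float64(0.1084))] [219 219 214]
230 [(np.float64(0.4127), n
[... 162 characters left out ...]
p.float64(0.2939), np.float64(0.1171))] [ 35  35 177]
239 [(np.float64(0.4118), np.float64(0.2938), np.float64(0.1204))] [ 36  40 179]
242 [(np.float64(0.4123), np.float64(0.2936), np.float64(0.1224))] [ 32  37 179]
245 [(np.float64(0.4118), np.float64(0.2938), np.float64(0.1267))] [ 31  35 179]
248 [(np.float64(0.4122), np.float64(0.2936), np.float64(0.1289))] [ 32  37 180]
251 [(np.float64(0.4122), np.float64(0.2936), np.float64(0.1318))] [ 33  35 182]
254 [(np.float64(0.4128), np.float64(0.2934), np.float64(0.1333))] [ 34  38 182]
257 [(np.float64(0.4123), np.float64(0.2936), np.float64(0.137))] [ 31  37 198]
260 [(np.float64(0.4131), np.float64(0.2932), np.float64(0.1381))] [ 47  60 246]
```

play_rows(moves=[-1.2, -1, 0, 0, 0, 0, -1, -1.2, -1, -6, 0, 0, 0, -1, -1.2, -1, -10, 0, 0, 0, -1, -1.2, -1, -13, 0, 0, 0, -1, -1.2, -1, -16, 0, 0, 0, -1, -1.2, -1, -18, 0, 0, 0, -1, -1.2, -1, -18, 0, 0, 0, -1])

```text
t: 9.5
eef_pos: [0.4172, 0.2885, 0.2708]
eef_rot: [179.9, 0.2, 155.7]
contact_force: [-0.4, 0.4, -0.5]
opening: 0.144
```

Run:
```python
from pinfit import *
p=look('w8',[])
pinfit(p,r.read_state()['eef_pos'][2])
cv2.imwrite('pics/w8c.png',cv2.resize(p['frame'][146:266,193:313],(600,600),interpolation=cv2.INTER_CUBIC))
```

```text
9.5 [0.4172 0.2885 0.2708] [1.7991e+02 1.7000e-01 1.5574e+02] [-0.44  0.35 -0.52] 0.144
cam [0.349 0.32  0.239] fwd [ 0.273 -0.121 -0.954]
red 501 [0.4095 0.2854 0.0946] [0.4173 0.2964 0.1181] cols 244 268 234 279
axis at grip [0.4169 0.2897] slope [ 0.007 -0.005] rms 0.00031
```

View pics/w8c.png

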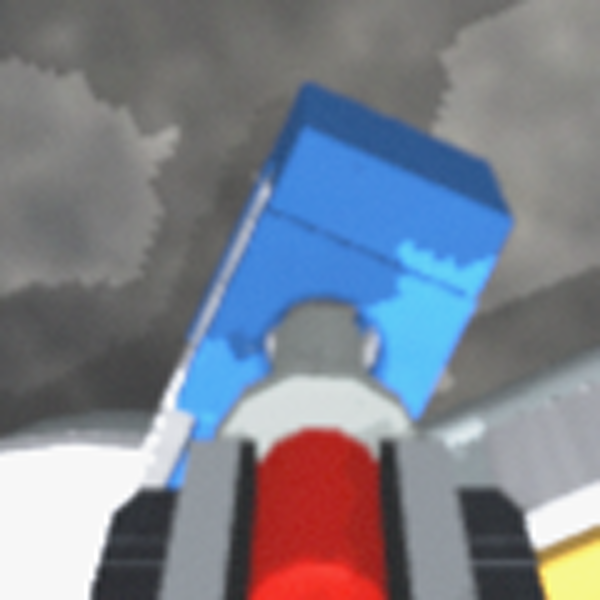

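play_rows(moves=[0.3, 0, -4, 0, 0, 0, -1, 0.3, 0, -8, 0, 0, 0, -1, 0.3, 0, -11, 0, 0, 0, -1, 0.3, 0, -14, 0, 0, 0, -1, 0.3, 0, -16, 0, 0, 0, -1])

```text
t: 10.05
eef_pos: [0.4175, 0.2885, 0.2546]
eef_rot: [179.9, 0.2, 155.7]
contact_force: [0.3, -0.3, 0.0]
opening: 0.142
```

play_rows(moves=[0, 0, -4, 0, 0, 0, -1, 0, 0, -8, 0, 0, 0, -1, 0, 0, -11, 0, 0, 0, -1, 0, 0, -14, 0, 0, 0, -1, 0, 0, -14, 0, 0, 0, -1])

```text
t: 10.55
eef_pos: [0.4173, 0.2884, 0.2401]
eef_rot: [180.0, 0.1, 155.7]
contact_force: [1.2, -0.7, -1.0]
opening: 0.14
```

play_rows(moves=[0, 0, -2, 0, 0, 0, -1, 0, 0, -3.5, 0, 0, 0, -1, 0, 0, -5, 0, 0, 0, -1, 0, 0, -5, 0, 0, 0, -1])

```text
t: 10.95
eef_pos: [0.4177, 0.2887, 0.2373]
eef_rot: [180.0, 0.1, 155.7]
contact_force: [-4.5, -2.7, 14.2]
opening: 0.141
```

Run:
```python
from pinfit import *
p=look('w9',['pin_grip','fork_hole'])
pinfit(p,r.read_state()['eef_pos'][2])
cv2.imwrite('pics/w9c.png',cv2.resize(p['frame'][146:266,193:313],(600,600),interpolation=cv2.INTER_CUBIC))
for v in range(200,262,4):
    print(v,deproj(p,(256,v)).round(4), p['frame'][v,256])
```

```text
10.95 [0.4177 0.2887 0.2373] [1.7999e+02 1.2000e-01 1.5575e+02] [-4.55 -2.66 14.22] 0.141
cam [0.349 0.32  0.205] fwd [ 0.271 -0.122 -0.955]
pin_grip 0.58 [256.7 258. ] atz [0.4197 0.2888 0.069 ] depth [0.4114 0.2925 0.0851]
red 482 [0.4096 0.2855 0.061 ] [0.4173 0.2965 0.0844] cols 244 268 234 279
axis at grip [0.4172 0.2897] slope [ 0.007 -0.003] rms 0.00029
200 [0.397  0.2986 0.052 ] [231 143  71]
204 [0.3995 0.2975 0.0506] [229 143  69]
208 [0.4013 0.2967 0.0516] [228 141  69]
212 [0.4035 0.2957 0.0509] [227 143  72]
216 [0.4053 0.2949 0.052 ] [226 140  68]
220 [0.4063 0.2944 0.0549] [157 158 150]
224 [0.4078 0.2938 0.0564] [227 228 222]
228 [0.4102 0.2926 0.0554] [226 227 220]
232 [0.4103 0.2926 0.0603] [ 63  67 190]
236 [0.4111 0.2923 0.0632] [ 37  41 188]
240 [0.4105 0.2925 0.069 ] [ 35  38 190]
244 [0.4108 0.2924 0.0726] [ 37  41 191]
248 [0.411  0.2923 0.0763] [ 34  39 191]
252 [0.4111 0.2923 0.0799] [ 36  39 192]
256 [0.4111 0.2923 0.0836] [ 35  38 197]
260 [0.4115 0.2921 0.0864] [ 55  64 247]
```

View pics/w9c.png

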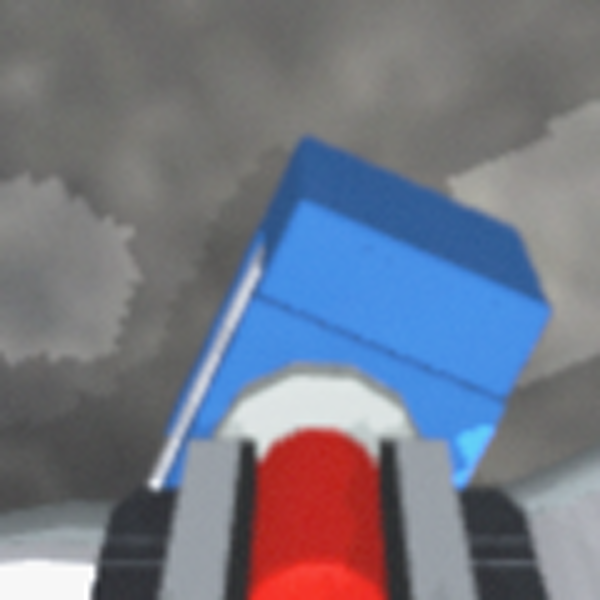

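play_rows(moves=[0, 0, 0.5, 0, 0, 0, -1, 0, 0, 0.5, 0, 0, 0, -0.4, 0, 0, 0.5, 0, 0, 0, -0.3, 0, 0, 1, 0, 0, 0, -0.2, 0, 0, 1, 0, 0, 0, -0.2, 0, 0, 1, 0, 0, 0, -0.2, 0, 0, 1, 0, 0, 0, -0.2])

```text
t: 11.8
eef_pos: [0.4176, 0.2886, 0.2381]
eef_rot: [180.0, 0.1, 155.7]
contact_force: [-0.6, -0.5, 0.1]
opening: 0.402
```

Run:
```python
from pinfit import *
p=look('w10',['pin_grip'])
pinfit(p,.2373)
for v in range(212,262,4):
    print(v,deproj(p,(256,v)).round(4), p['frame'][v,256])
```

```text
11.8 [0.4176 0.2886 0.2381] [1.7999e+02 1.2000e-01 1.5575e+02] [-0.59 -0.5   0.08] 0.402
cam [0.349 0.32  0.206] fwd [ 0.271 -0.122 -0.955]
pin_grip 0.83 [257.5 256.6] atz [0.4195 0.2892 0.069 ] depth [0.4112 0.2928 0.0851]
red 435 [0.4103 0.2873 0.0613] [0.4159 0.2968 0.0844] cols 247 270 235 279
axis at grip [0.4179 0.2903] slope [0.007 0.004] rms 0.00028
212 [0.4035 0.2956 0.0516] [228 145  73]
216 [0.4058 0.2946 0.0512] [226 141  70]
220 [0.4068 0.2941 0.0541] [152 151 144]
224 [0.408  0.2936 0.0564] [227 228 221]
228 [0.4103 0.2925 0.0558] [227 227 221]
232 [0.4107 0.2923 0.0598] [ 82  83 188]
236 [0.4109 0.2922 0.0642] [ 38  42 187]
240 [0.411  0.2922 0.0686] [ 35  38 187]
244 [0.4114 0.292  0.072 ] [ 35  39 189]
248 [0.4111 0.2922 0.0768] [ 36  39 191]
252 [0.4113 0.2921 0.0802] [ 31  36 190]
256 [0.4114 0.292  0.0838] [ 33  39 195]
260 [0.4121 0.2917 0.0859] [ 53  64 247]
```

View pics/w10.png

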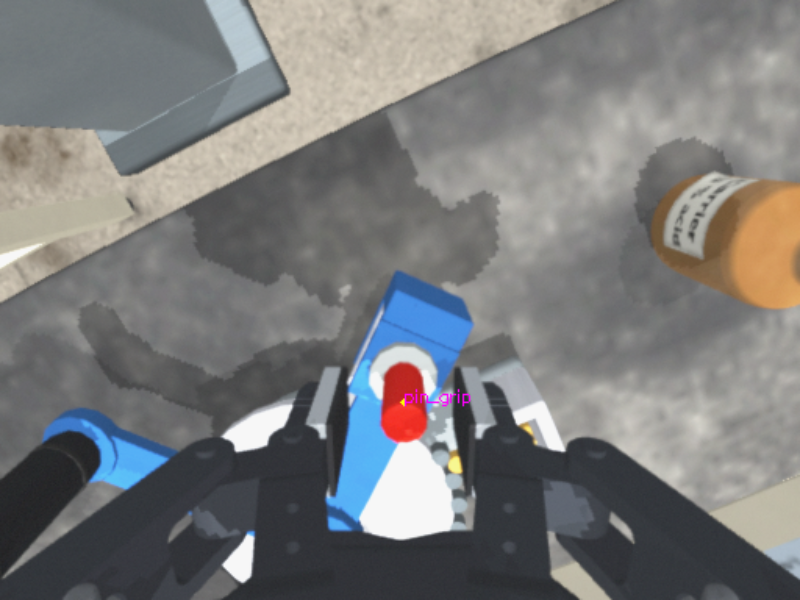

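play_rows(moves=[0, 0, 20, 0, 0, 0, -0.2, 0, 0, 50, 0, 0, 0, -0.2, 0, 0, 90, 0, 0, 0, -0.1, 0, -20, 130, 0, 0, 0, 0, 0, -60, 150, 0, 0, 0, 0, -10, -90, 150, 0, 0, 0, 0, -20, -105, 150, 0, 0, 0, 0, -20, -105, 150, 0, 0, 0, 0])

```text
t: 12.7
eef_pos: [0.3965, 0.1821, 0.3881]
eef_rot: [-180.0, 0.1, 155.6]
contact_force: [-0.5, 0.2, -0.3]
opening: 0.497
```

play_rows(moves=[0, 0, 0, 0, 0, 0, 0, 0, 0, 0, 0, 0, 0, 0])

```text
t: 12.9
eef_pos: [0.3968, 0.1826, 0.3882]
eef_rot: [-180.0, 0.1, 155.6]
contact_force: [0.2, -0.2, -1.1]
opening: 0.501
```

Run:
```python
from pinfit import *
p=look('w11',['handle_grip','pivot','pin_grip','pin_head'])
np.savez('w11.npz',**{k:np.array(v) for k,v in p.items() if k in('frame','z_map','fx','fy','cx','cy','distortion','rvec','tvec')})
m=finder.trace(p,'handle_grip'); print([(d['conf'],d['box']) for d in m])
```

```text
12.9 [0.3968 0.1826 0.3882] [-1.8000e+02  1.1000e-01  1.5564e+02] [ 0.2  -0.2  -1.08] 0.501
cam [0.329 0.214 0.356] fwd [ 0.271 -0.123 -0.955]
handle_grip 0.71 [234.2 195.1] atz [0.3982 0.161  0.092 ] depth [0.3922 0.1655 0.1145]
pivot 0.87 [327.9 229.5] atz [0.4731 0.227  0.076 ] depth [0.4739 0.2271 0.0744]
pin_grip 0.84 [369.3 152. ] atz [0.4181 0.2911 0.069 ] depth [0.4131 0.2868 0.0851]
pin_head 0.94 [359.6 146.8] atz [0.4164 0.2901 0.045 ] depth [0.4122 0.2864 0.06  ]
[(0.61, [304.4, 176.2, 169.5, 113.9])]
```

View pics/w11.png

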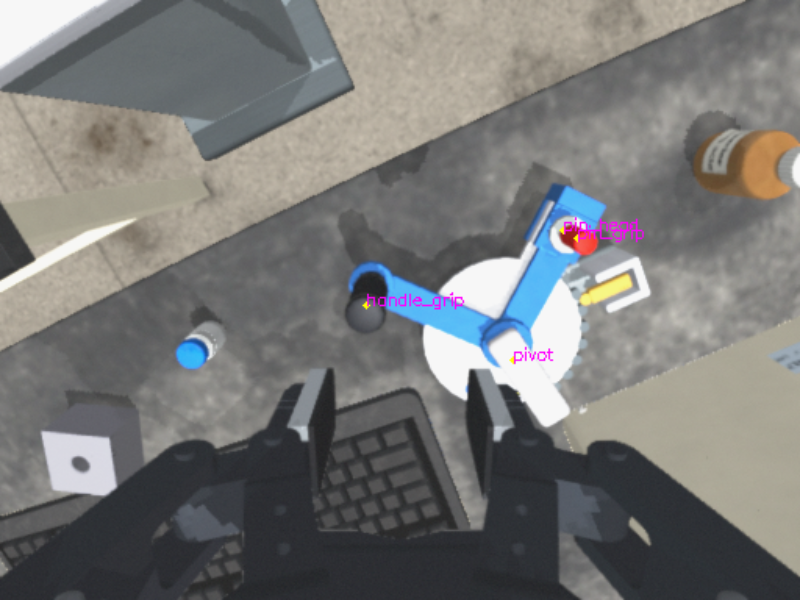

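```bash
cat > hfit.py <<'E'
from pinfit import *
def hfit(p,c,w=30):
    f=p['frame'].astype(int)
    g=np.array([[u,v,*deproj(p,(u,v)),*f[v,u]] for v in range(c[1]-w,c[1]+w) for u in range(c[0]-w,c[0]+w) if 0<=u<512 and 0<=v<384])
    top=g[(g[:,4]>.1115)&(g[:,4]<.123)]; side=g[(g[:,4]>.065)&(g[:,4]<.106)&(g[:,5:8].max(1)<80)]
    print('n',len(top),len(side),'topz',np.median(top[:,4]).round(4))
    q=top[:,:2]; e=cv2.fitEllipse(cv2.convexHull(q.astype(np.float32))); print('top ell',np.round(e[0],1),np.round(e[1],1),at_z(p,e[0],.116).round(4))
    S=side[:,2:4]
    c0=at_z(p,e[0],.116)[:2]
    s=least_squares(lambda x:np.hypot(*(S-x).T)-.011,c0,loss='soft_l1',f_scale=.0005); print('side fit',s.x.round(4),np.sqrt(np.mean(s.fun**2)).round(5))
    return s.x
E
python3 - <<'E'
from hfit import *
d=np.load('w11.npz'); p={k:d[k] for k in d.files}
for k in ('fx','fy','cx','cy'): p[k]=float(p[k])
H=hfit(p,(234,198))
# pivot from blue ring/wheel: wheel top points
g=np.array([[u,v,*deproj(p,(u,v)),*p['frame'][v,u].astype(int)] for v in range(155,265) for u in range(265,385)])
w=g[(g[:,5:8].min(1)>180)]
print('wheel z',np.percentile(w[:,4],[10,30,50,70,90]).round(4))
pin=pinfit(p,.2373)
F=pin[:2]
dd=np.linalg.norm(F-H); print('FH',dd)
u=(H-F)/dd; n=np.array([-u[1],u[0]])
P=F+u*.082**2/.12932+n*.082*.1/.12932; print('pivot',P, 'or', F+u*.052-n*.0634, 'handle ang',np.degrees(np.arctan2(*(H-P)[::-1])),'fork ang',np.degrees(np.arctan2(*(F-P)[::-1])))
E
```

```text
n 485 248 topz 0.1148
top ell [233.6 200.1] [24.2 26.1] [0.3955 0.1635 0.116 ]
side fit [0.3973 0.1624] 0.00022
wheel z [0.0382 0.0389 0.0395 0.0404 0.0752]
red 57 [0.4107 0.2838 0.0642] [0.4165 0.2898 0.0836] cols 361 370 147 156
axis at grip [0.4178 0.2907] slope [-0.037 -0.019] rms 0.00026
FH 0.1299037960497462
pivot [0.47217579 0.22936247] or [0.34695162 0.24934565] handle ang -138.2105588405788 fork ang 131.57924370931448
```

Run:
```python
from h import *
s=r.read_state(); print(s['joints'].round(1),s['eef_pos'],s['eef_rot'])
```

```text
[ 1.900e+01 -2.700e+00  1.187e+02 -1.000e-01  6.390e+01 -4.660e+01] [0.39668514 0.18255933 0.38796185] [-1.79958712e+02  8.47774518e-02  1.55662426e+02]
```

play_rows(moves=[0, -3, 0, 0, 0, 8, 0, 0, -6, 0, 0, 0, 16, 0, 0, -9, 0, 0, 0, 24, 0, 0, -12, 0, 0, 0, 32, 0, 0, -15, 0, 0, 0, 40, 0, 0.5, -18, 0, 0, 0, 48, 0, 0.8, -20.8, 0, 0, 0, 56, 0, 0.8, -20.8, -20, 0, 0, 60, 0])

```text
t: 14.0
eef_pos: [0.3991, 0.1622, 0.3702]
eef_rot: [-179.8, 0.4, -144.1]
contact_force: [0.8, 0.2, -0.5]
opening: 0.501
```

play_rows(moves=[0, 0, -10, 0, 0, 0, 0, 0, 0, -10, 0, 0, 0, 0, 0, 0, -10, 0, 0, 0, 0])

```text
t: 14.3
eef_pos: [0.3992, 0.1623, 0.3603]
eef_rot: [-179.8, 0.4, -144.1]
contact_force: [0.5, 0.3, -0.1]
opening: 0.496
```

Run:
```python
from hfit import *
p=look('w12',['handle_grip','pivot','pin_grip'])
s=r.read_state(); print(s['joints'].round(1))
u,v=proj(p,[[.3973,.1624,.116]])[0].round().astype(int); print(u,v)
hfit(p,(u,v),35)
```

```text
14.3 [0.3992 0.1623 0.3603] [-179.84    0.42 -144.15] [ 0.51  0.29 -0.09] 0.496
cam [0.339 0.119 0.328] fwd [ 0.247  0.174 -0.953]
handle_grip 0.83 [256.3 189.7] atz [0.3981 0.1611 0.092 ] depth [0.3923 0.1569 0.1153]
pivot 0.64 [270.  284.7] atz [0.4712 0.23   0.076 ] depth [0.4717 0.2304 0.0751]
pivot 0.41 [346.7 262.2] atz [0.41   0.2734 0.076 ] depth [0.4151 0.2845 0.058 ]
pin_grip 0.69 [355.1 273.5] atz [0.4166 0.2928 0.069 ] depth [0.4128 0.2844 0.0815]
[  16.3   -1.5  121.    -0.    59.9 -109.5]
258 200
n 626 287 topz 0.1147
top ell [258.6 196.4] [28.6 29.7] [0.3952 0.1611 0.116 ]
side fit [0.3969 0.1624] 0.00022
```

View pics/w12.png

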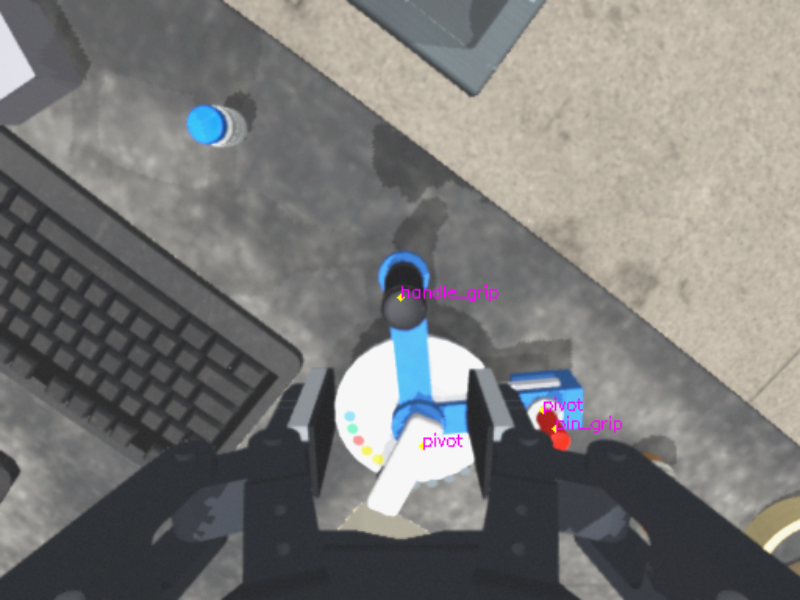

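play_rows(moves=[-2, 0, -30, 0, 0, 0, 0, -2, 0, -60, 0, 0, 0, 0, -2, 0, -85, 0, 0, 0, 0, -2, 0, -102, 0, 0, 0, 0, -2, 0, -108, 0, 0, 0, 0, -2, 0, -108, 0, 0, 0, 0])

```text
t: 15.1
eef_pos: [0.3973, 0.1623, 0.2525]
eef_rot: [-179.8, 0.4, -144.1]
contact_force: [0.7, 0.4, 0.5]
opening: 0.499
```

Run:
```python
from look import *
look('w13',['handle_grip'])
```

```text
15.1 [0.3973 0.1623 0.2525] [-179.83    0.44 -144.12] [0.7  0.42 0.5 ] 0.499
cam [0.337 0.119 0.22 ] fwd [ 0.247  0.174 -0.953]
handle_grip 0.83 [255.3 259.7] atz [0.3973 0.1616 0.092 ] depth [0.388  0.1551 0.1116]
```

View pics/w13.png

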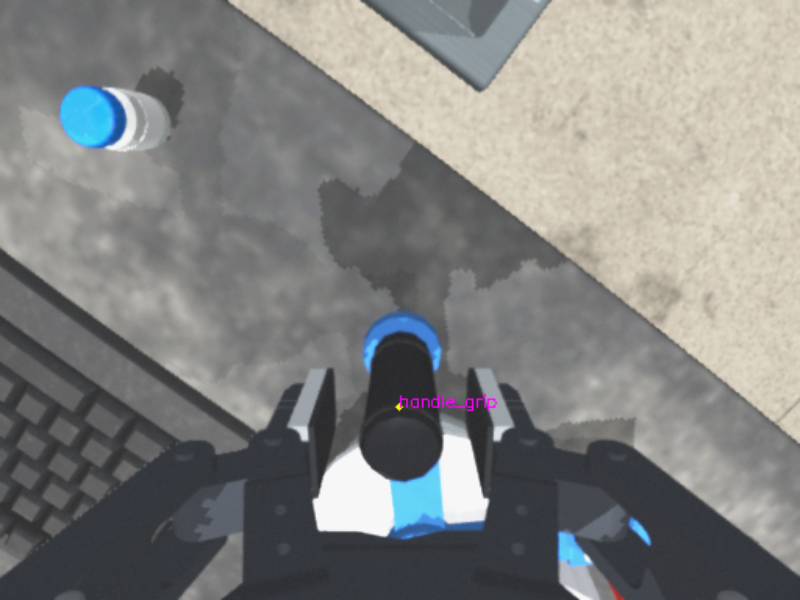

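Handle centred between the pads (column ~402 of 800). Close.

play_rows(moves=[0, 0, 0, 0, 0, 0, -1, 0, 0, 0, 0, 0, 0, -1, 0, 0, 0, 0, 0, 0, -1, 0, 0, 0, 0, 0, 0, -1, 0, 0, 0, 0, 0, 0, -1], squeeze=40)

```text
t: 15.7
eef_pos: [0.399, 0.1628, 0.2552]
eef_rot: [-179.7, 0.8, -144.1]
contact_force: [-1.7, -0.7, 6.6]
opening: 0.245
```

Run:
```python
import numpy as np
P=np.array([.4723,.2284])
H=np.array([.3973,.1623]); r0=H-P; print(np.hypot(*r0),np.degrees(np.arctan2(r0[1],r0[0])))
for a in (.05,.1,.15,.2,.25,.3,.35,.4,.45,.5,.55,.58,.6,.62,.64,.66,.68,.7,.72):
    c,s=np.cos(a),np.sin(a); q=np.array([[c,-s],[s,c]])@r0+P-H; print(a,(q*1000).round(1),round(np.degrees(a),1))
```

```text
0.09997104580827391 -138.60919760252833
0.05 [ 3.4 -3.7] 2.9
0.1 [ 7.  -7.2] 5.7
0.15 [ 10.7 -10.5] 8.6
0.2 [ 14.6 -13.6] 11.5
0.25 [ 18.7 -16.5] 14.3
0.3 [ 22.9 -19.2] 17.2
0.35 [ 27.2 -21.7] 20.1
0.4 [ 31.7 -24. ] 22.9
0.45 [ 36.2 -26. ] 25.8
0.5 [ 40.9 -27.9] 28.6
0.55 [ 45.6 -29.5] 31.5
0.58 [ 48.5 -30.3] 33.2
0.6 [ 50.4 -30.8] 34.4
0.62 [ 52.4 -31.3] 35.5
0.64 [ 54.3 -31.7] 36.7
0.66 [ 56.3 -32.1] 37.8
0.68 [ 58.2 -32.5] 39.0
0.7 [ 60.2 -32.8] 40.1
0.72 [ 62.2 -33. ] 41.3
```

play_rows(moves=[1.0, -2, -1, 0, 0, 1.5, -1, 2.0, -4, -2, 0, 0, 3, -1, 3.5, -6, -2, 0, 0, 4, -1, 5.3, -7.7, -2, 0, 0, 5.7, -1, 5.3, -7.7, -2, 0, 0, 5.7, -1])

```text
t: 16.2
eef_pos: [0.405, 0.1559, 0.2552]
eef_rot: [-179.8, 0.9, -138.5]
contact_force: [-4.5, 3.2, 11.2]
opening: 0.249
```

play_rows(moves=[1.0, -1.2, 1, 0, 0, 1, -1, 2.1, -2.6, 1, 0, 0, 2.2, -1, 2.8, -3.4, 1, 0, 0, 2.9, -1])

```text
t: 16.5
eef_pos: [0.407, 0.1535, 0.2554]
eef_rot: [-180.0, 1.0, -135.7]
contact_force: [0.4, 7.3, -6.8]
opening: 0.244
```

play_rows(moves=[1.2, -1.0, 0, 0, 0, 1, -1, 2.5, -2.2, 0, 0, 0, 2, -1, 3.5, -3, 0, 0, 0, 2.9, -1])

```text
t: 16.8
eef_pos: [0.4104, 0.1506, 0.2554]
eef_rot: [180.0, 1.0, -132.8]
contact_force: [-0.7, 3.8, -0.4]
opening: 0.242
```

play_rows(moves=[1.2, -1.0, 0, 0, 0, 1, -1, 2.6, -2, 0, 0, 0, 2, -1, 4, -3, 0, 0, 0, 2.9, -1])

```text
t: 17.1
eef_pos: [0.4146, 0.1474, 0.2554]
eef_rot: [180.0, 1.0, -129.9]
contact_force: [-0.5, 3.1, -0.5]
opening: 0.243
```

```bash
cat > ang.py <<'E'
from look import *
P=np.array([.4723,.2284])
def ang():
    s=r.read_state(); d=s['eef_pos'][:2]-P; a=np.arctan2(d[1],d[0])+np.radians(138.61)
    t=np.array([-d[1],d[0]])/np.hypot(*d); print('ang',round(a,4),'rad',np.hypot(*d).round(4),'Ft',(s['contact_force'][:2]@t).round(2),'Fr',(s['contact_force'][:2]@d/np.hypot(*d)).round(2),'Fz',s['contact_force'][2].round(1),'yaw',s['eef_rot'][2].round(1))
    return a
def rel(*A):
    s=r.read_state()
    H=np.array([.3973,.1623]);r0=H-P
    for a in A:
        c,q=np.cos(a),np.sin(a); T=np.array([[c,-q],[q,c]])@r0+P
        print(a,((T-s['eef_pos'][:2])*1000).round(1), 'rot',round(np.degrees(a)-144.1-s['eef_rot'][2],1))
E
python3 -c "
from ang import *
ang(); rel(.28,.3,.32,.34,.36,.38,.4)
look('w14',['pin_grip','pin_head','pivot'])
"
```

```text
ang 0.2293 rad 0.0995 Ft -2.2 Fr -2.29 Fz -0.5 yaw -129.9
0.28 [ 3.9 -3.2] rot 1.8
0.3 [ 5.6 -4.3] rot 2.9
0.32 [ 7.3 -5.3] rot 4.1
0.34 [ 9.1 -6.3] rot 5.2
0.36 [10.8 -7.3] rot 6.4
0.38 [12.6 -8.2] rot 7.5
0.4 [14.4 -9.1] rot 8.7
17.1 [0.4146 0.1474 0.2554] [ 179.97    1.02 -129.85] [-0.47  3.14 -0.52] 0.243
cam [0.367 0.091 0.222] fwd [ 0.2    0.239 -0.95 ]
pin_head 0.43 [381.3 341.1] atz [0.4075 0.2846 0.045 ] depth [0.3864 0.1841 0.1369]
```

View pics/w14.png

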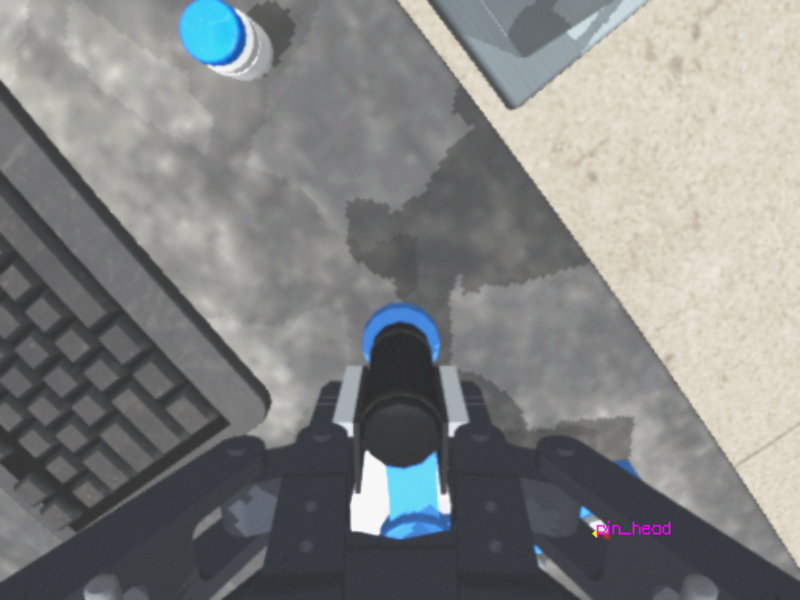

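play_rows(moves=[1.3, -1.1, 0, 0, 0, 0.6, -1, 2.6, -2.2, 0, 0, 0, 1.2, -1, 3.9, -3.2, 0, 0, 0, 1.8, -1])

```text
t: 17.6
eef_pos: [0.4182, 0.1447, 0.2554]
eef_rot: [179.9, 1.1, -128.1]
contact_force: [-2.5, 9.0, -0.2]
opening: 0.244
```

play_rows(moves=[0.9, -0.6, 0, 0, 0, 0.6, -1, 1.8, -1.2, 0, 0, 0, 1.2, -1])

```text
t: 17.8
eef_pos: [0.4195, 0.1439, 0.2554]
eef_rot: [179.8, 1.0, -126.8]
contact_force: [-3.1, 6.1, 0.6]
opening: 0.246
```

play_rows(moves=[0.9, -0.6, 0, 0, 0, 0.6, -1, 1.8, -1.2, 0, 0, 0, 1.2, -1])

```text
t: 18.0
eef_pos: [0.4208, 0.1432, 0.2554]
eef_rot: [179.6, 1.0, -125.7]
contact_force: [-3.1, 6.2, 2.5]
opening: 0.244
```

play_rows(moves=[0.9, -0.5, 0, 0, 0, 0.6, -1, 1.8, -1.0, 0, 0, 0, 1.2, -1])

```text
t: 18.2
eef_pos: [0.4217, 0.1429, 0.2553]
eef_rot: [179.4, 1.0, -124.5]
contact_force: [-4.3, 9.0, 2.5]
opening: 0.245
```

play_rows(moves=[0.9, -0.5, 0, 0, 0, 0.6, -1, 1.8, -1.0, 0, 0, 0, 1.2, -1])

```text
t: 18.4
eef_pos: [0.4227, 0.1424, 0.2553]
eef_rot: [179.3, 1.0, -123.4]
contact_force: [-3.2, 4.9, 2.1]
opening: 0.24
```

```bash
python3 -c "
from ang import *
ang(); rel(.36,.38,.4,.42,.44,.46,.48)"
```

```text
ang 0.3254 rad 0.0993 Ft -5.18 Fr -2.67 Fz 2.1 yaw -123.4
0.36 [ 2.7 -2.3] rot -0.1
0.38 [ 4.5 -3.2] rot 1.1
0.4 [ 6.2 -4.1] rot 2.2
0.42 [ 8.1 -4.9] rot 3.4
0.44 [ 9.9 -5.7] rot 4.5
0.46 [11.7 -6.5] rot 5.6
0.48 [13.6 -7.3] rot 6.8
```

play_rows(moves=[1.4, -1.2, 0, 0, 0, 0, -1, 2.7, -2.3, 0, 0, 0, 0, -1])

```text
t: 18.6
eef_pos: [0.4247, 0.1409, 0.2553]
eef_rot: [179.1, 1.1, -123.4]
contact_force: [-3.9, 9.1, -0.1]
opening: 0.247
```

play_rows(moves=[1, -0.8, 0, 0, 0, 0.6, -1, 2, -1.6, 0, 0, 0, 1.2, -1])

```text
t: 18.8
eef_pos: [0.4263, 0.1399, 0.2553]
eef_rot: [179.0, 1.1, -122.2]
contact_force: [-3.3, 6.4, -0.8]
opening: 0.246
```

play_rows(moves=[1, -0.8, 0, 0, 0, 0.6, -1, 2, -1.6, 0, 0, 0, 1.2, -1])

```text
t: 19.0
eef_pos: [0.4281, 0.1388, 0.2554]
eef_rot: [179.0, 1.2, -120.9]
contact_force: [-2.5, 6.7, -0.8]
opening: 0.249
```

```bash
python3 -c "
from ang import *
ang(); rel(.36,.38,.4,.42,.44,.46,.48)"
```

```text
ang 0.3901 rad 0.0999 Ft -5.15 Fr -4.87 Fz -0.8 yaw -120.9
0.36 [-2.7  1.3] rot -2.6
0.38 [-0.9  0.4] rot -1.4
0.4 [ 0.9 -0.5] rot -0.3
0.42 [ 2.7 -1.4] rot 0.9
0.44 [ 4.5 -2.2] rot 2.0
0.46 [ 6.3 -3. ] rot 3.2
0.48 [ 8.2 -3.7] rot 4.3
```

play_rows(moves=[1.4, -0.7, 0, 0, 0, 0.5, -1, 2.7, -1.4, 0, 0, 0, 0.9, -1])

```text
t: 19.2
eef_pos: [0.4304, 0.1378, 0.2553]
eef_rot: [179.0, 1.2, -119.9]
contact_force: [-4.1, 4.5, 1.3]
opening: 0.245
```

play_rows(moves=[1, -0.5, 0, 0, 0, 0.6, -1, 2, -1, 0, 0, 0, 1.2, -1])

```text
t: 19.4
eef_pos: [0.4321, 0.137, 0.2554]
eef_rot: [179.0, 1.2, -118.6]
contact_force: [-3.1, 4.0, 0.2]
opening: 0.239
```

play_rows(moves=[1, -0.5, 0, 0, 0, 0.6, -1, 2, -1, 0, 0, 0, 1.2, -1])

```text
t: 19.6
eef_pos: [0.434, 0.1361, 0.2554]
eef_rot: [179.0, 1.2, -117.3]
contact_force: [-2.7, 4.0, -0.8]
opening: 0.243
```

play_rows(moves=[1, -0.5, 0, 0, 0, 0.6, -1, 2, -1, 0, 0, 0, 1.2, -1])

```text
t: 19.8
eef_pos: [0.4361, 0.1352, 0.2553]
eef_rot: [179.0, 1.2, -116.0]
contact_force: [-1.8, 5.1, -0.1]
opening: 0.244
```

```bash
python3 -c "
from ang import *
ang(); rel(.46,.48,.5,.52,.54,.56,.58,.6,.62)
look('w15',['pin_grip','pin_head','pivot'])
look('s15',['pin_grip','pin_head','handle_grip'],'scene')
"
```

```text
ang 0.4777 rad 0.1 Ft -3.55 Fr -4.08 Fz -0.1 yaw -116.0
0.46 [-1.6  0.7] rot -1.7
0.48 [ 0.2 -0.1] rot -0.6
0.5 [ 2.1 -0.8] rot 0.6
0.52 [ 4.  -1.4] rot 1.7
0.54 [ 5.9 -2.1] rot 2.9
0.56 [ 7.8 -2.7] rot 4.0
0.58 [ 9.7 -3.2] rot 5.2
0.6 [11.6 -3.7] rot 6.3
0.62 [13.6 -4.2] rot 7.5
19.8 [0.4361 0.1352 0.2553] [ 178.99    1.23 -116.03] [-1.83  5.09 -0.1 ] 0.244
cam [0.403 0.069 0.222] fwd [ 0.124  0.29  -0.949]
pin_head 0.65 [374.8 340.8] atz [0.3979 0.2684 0.045 ] depth [0.4006 0.1646 0.1372]
pin_head 0.5 [372.7 340.9] atz [0.3993 0.2677 0.045 ] depth [0.4013 0.163  0.1383]
pivot 0.51 [232.5  14.4] atz [0.3962 0.0375 0.076 ] depth [0.3946 0.0303 0.0424]
pivot 0.36 [377.8 338.3] atz [0.3965 0.2325 0.076 ] depth [0.3991 0.1668 0.1347]
20.0 [0.4363 0.1351 0.2554] [ 179.03    1.23 -116.07] [-1.86  4.26 -1.86] 0.247
cam [-0.21  -0.534  0.713] fwd [ 0.588  0.545 -0.598]
pin_grip 0.64 [193.1 166.8] atz [0.4122 0.2616 0.069 ] depth [0.4567 0.3185 0.023 ]
pin_head 0.42 [187.3 173.7] atz [0.3983 0.2753 0.045 ] depth [0.3864 0.2594 0.0582]
handle_grip 0.83 [225.3 173.1] atz [0.4292 0.1415 0.092 ] depth [0.421  0.1329 0.0999]
handle_grip 0.16 [302.3 238.3] atz [ 0.3593 -0.1759  0.092 ] depth [ 0.4181 -0.1389  0.0278]
```

View pics/w15.png

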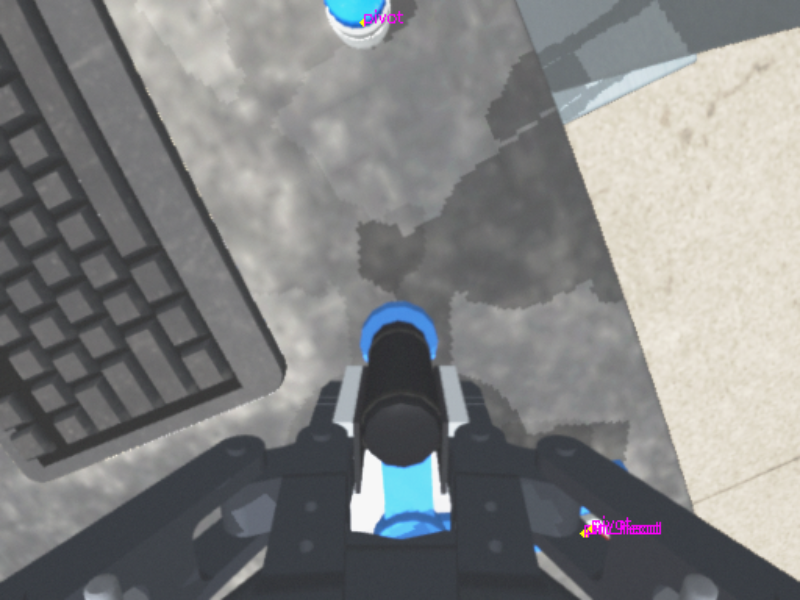

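play_rows(moves=[1.8, -0.8, 0, 0, 0, 0.8, -1, 3.6, -1.6, 0, 0, 0, 1.8, -1])

```text
t: 20.4
eef_pos: [0.4394, 0.1339, 0.2553]
eef_rot: [178.9, 1.3, -114.3]
contact_force: [-4.2, 6.9, -0.1]
opening: 0.243
```

play_rows(moves=[1, -0.4, 0, 0, 0, 0.6, -1, 2, -0.8, 0, 0, 0, 1.2, -1])

```text
t: 20.6
eef_pos: [0.441, 0.1333, 0.2554]
eef_rot: [178.8, 1.3, -113.1]
contact_force: [-3.7, 6.5, 0.3]
opening: 0.244
```

play_rows(moves=[1, -0.4, 0, 0, 0, 0.6, -1, 2, -0.8, 0, 0, 0, 1.2, -1])

```text
t: 20.8
eef_pos: [0.4425, 0.1328, 0.2553]
eef_rot: [178.7, 1.3, -112.0]
contact_force: [-4.0, 7.6, 1.0]
opening: 0.244
```

play_rows(moves=[1, -0.4, 0, 0, 0, 0.6, -1, 2, -0.8, 0, 0, 0, 1.2, -1])

```text
t: 21.0
eef_pos: [0.4439, 0.1323, 0.2553]
eef_rot: [178.5, 1.3, -110.9]
contact_force: [-4.3, 8.2, -5.3]
opening: 0.242
```

play_rows(moves=[1, -0.4, 0, 0, 0, 0.6, -1, 2, -0.8, 0, 0, 0, 1.2, -1])

```text
t: 21.2
eef_pos: [0.4449, 0.1322, 0.2552]
eef_rot: [178.3, 1.4, -109.9]
contact_force: [-5.8, 8.3, 2.4]
opening: 0.246
```

```bash
python3 -c "
from ang import *
ang(); rel(.56,.58,.6,.62,.64,.66,.68,.7)
"
```

```text
ang 0.5707 rad 0.1001 Ft -7.89 Fr -6.36 Fz 2.4 yaw -109.9
0.56 [-1.   0.4] rot -2.2
0.58 [ 0.9 -0.2] rot -1.0
0.6 [ 2.9 -0.7] rot 0.1
0.62 [ 4.8 -1.2] rot 1.3
0.64 [ 6.7 -1.6] rot 2.4
0.66 [ 8.7 -2. ] rot 3.6
0.68 [10.7 -2.3] rot 4.7
0.7 [12.6 -2.7] rot 5.9
```

play_rows(moves=[1.3, -0.3, 0, 0, 0, 0, -1, 2.6, -0.6, 0, 0, 0, 0, -1])

```text
t: 21.4
eef_pos: [0.446, 0.132, 0.2551]
eef_rot: [178.0, 1.3, -109.9]
contact_force: [-7.9, 6.6, 6.1]
opening: 0.246
```

play_rows(moves=[1, -0.3, 0, 0, 0, 0.5, -1, 2, -0.6, 0, 0, 0, 1, -1])

```text
t: 21.6
eef_pos: [0.4475, 0.1316, 0.2551]
eef_rot: [177.9, 1.3, -109.0]
contact_force: [-4.9, 6.0, 0.3]
opening: 0.246
```

```bash
python3 -c "
from ang import *
ang(); rel(.6,.62,.64,.66,.68,.7)
"
```

```text
ang 0.5975 rad 0.1 Ft -6.24 Fr -4.63 Fz 0.3 yaw -109.0
0.6 [ 0.2 -0.1] rot -0.8
0.62 [ 2.2 -0.6] rot 0.4
0.64 [ 4.1 -1. ] rot 1.5
0.66 [ 6.1 -1.4] rot 2.7
0.68 [ 8.1 -1.7] rot 3.8
0.7 [10. -2.] rot 5.0
```

play_rows(moves=[1.3, -0.3, 0, 0, 0, 0.5, -1, 2.6, -0.6, 0, 0, 0, 1, -1])

```text
t: 21.8
eef_pos: [0.4494, 0.1311, 0.2551]
eef_rot: [177.7, 1.3, -108.0]
contact_force: [-5.3, 5.6, 1.8]
opening: 0.246
```

play_rows(moves=[1, -0.2, 0, 0, 0, 0.5, -1, 2, -0.4, 0, 0, 0, 1, -1])

```text
t: 22.0
eef_pos: [0.451, 0.1308, 0.2551]
eef_rot: [177.7, 1.3, -107.0]
contact_force: [-4.0, 4.4, -0.2]
opening: 0.245
```

play_rows(moves=[1, -0.2, 0, 0, 0, 0.5, -1, 2, -0.4, 0, 0, 0, 1, -1])

```text
t: 22.2
eef_pos: [0.4527, 0.1304, 0.2552]
eef_rot: [177.7, 1.3, -106.1]
contact_force: [-3.4, 4.6, -0.1]
opening: 0.243
```

```bash
python3 -c "
from ang import *
ang(); rel(.6,.62,.64,.66,.68,.7)
look('s16',['pin_grip','pin_head','handle_grip','lug_hole'],'scene')
look('t16',['pin_grip','pin_head','handle_grip','fork_hole'],'top')
look('w16',[])
import json
"
```

```text
ang 0.6511 rad 0.0999 Ft -4.22 Fr -3.8 Fz -0.1 yaw -106.1
0.6 [-5.   1.1] rot -3.7
0.62 [-3.1  0.6] rot -2.5
0.64 [-1.1  0.2] rot -1.4
0.66 [ 0.9 -0.2] rot -0.2
0.68 [ 2.8 -0.6] rot 0.9
0.7 [ 4.8 -0.9] rot 2.1
22.2 [0.4527 0.1304 0.2552] [ 177.68    1.3  -106.07] [-3.39  4.56 -0.1 ] 0.243
cam [-0.21  -0.534  0.713] fwd [ 0.588  0.545 -0.598]
pin_grip 0.43 [193.1 170.5] atz [0.399  0.2465 0.069 ] depth [0.3958 0.2424 0.0724]
pin_head 0.61 [193.1 174.7] atz [0.4065 0.2582 0.045 ] depth [0.3957 0.2442 0.0568]
pin_head 0.54 [193. 169.] atz [0.427  0.2821 0.045 ] depth [0.3977 0.2446 0.0757]
handle_grip 0.67 [231.5 172.5] atz [0.443  0.1308 0.092 ] depth [0.4348 0.1225 0.0997]
lug_hole 0.83 [188.5 177.8] atz [0.3936 0.2654 0.037 ] depth [0.3815 0.2493 0.0506]
22.45 [0.4531 0.1303 0.2552] [ 177.75    1.3  -106.05] [-1.31  4.23 -2.4 ] 0.247
cam [0.295 0.054 1.259] fwd [ 0.127  0.004 -0.992]
pin_grip 0.45 [142.7 195.2] atz [0.4321 0.4036 0.069 ] depth [0.4338 0.4079 0.0545]
pin_grip 0.4 [190.8 209.2] atz [0.3907 0.2536 0.069 ] depth [0.3894 0.2509 0.0853]
pin_head 0.39 [193.1 206.8] atz [0.4003 0.2506 0.045 ] depth [0.3966 0.2437 0.0878]
handle_grip 0.53 [193.4 201.8] atz [0.4115 0.2427 0.092 ] depth [0.4155 0.2492 0.0513]
fork_hole 0.69 [195.3 210.8] atz [0.3873 0.2422 0.052 ] depth [0.3868 0.2413 0.0575]
fork_hole 0.67 [190.1 206.4] atz [0.4008 0.2589 0.052 ] depth [0.3978 0.2531 0.0862]
22.7 [0.4531 0.1303 0.2552] [ 177.74    1.29 -106.04] [-2.18  3.03 -2.68] 0.241
cam [0.432 0.06  0.222] fwd [ 0.052  0.314 -0.948]
```

View pics/w16.png

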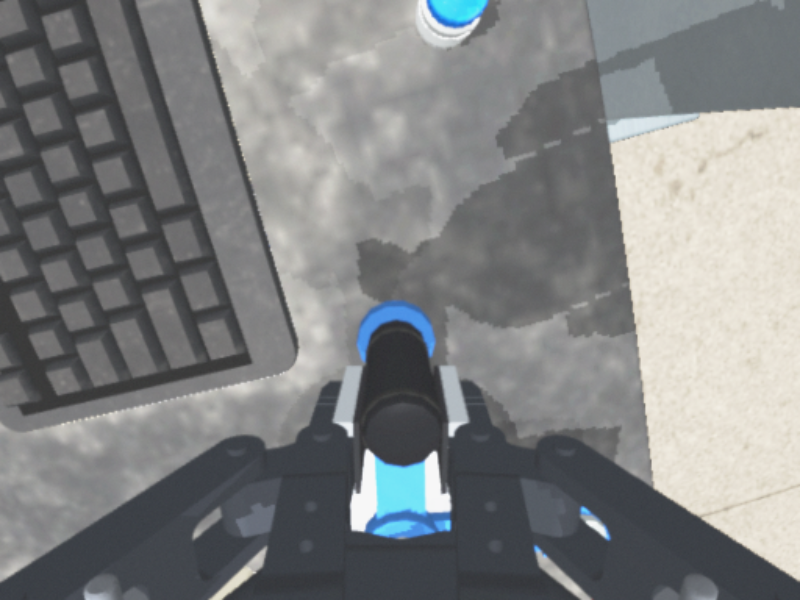

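View pics/s16.png

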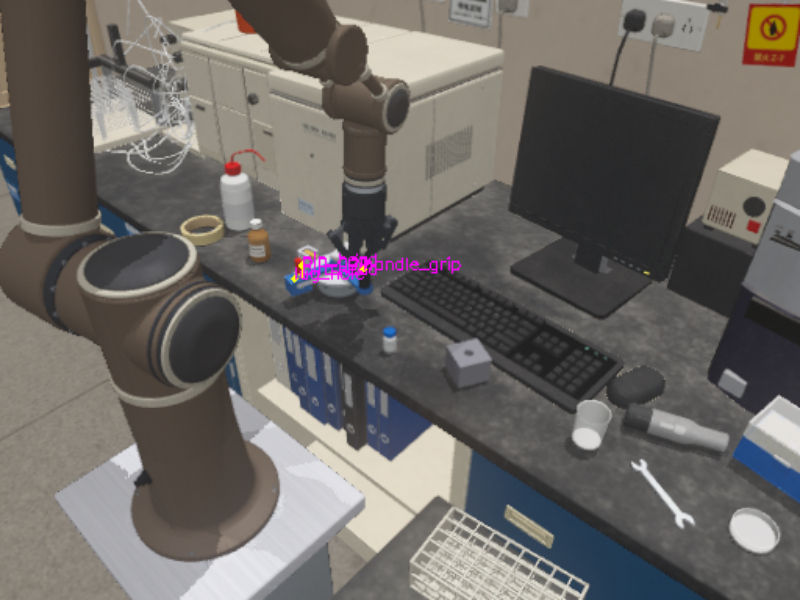

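play_rows(moves=[1, -0.2, 0, 0, 0, 0.5, -1, 2, -0.4, 0, 0, 0, 1, -1, 2, -0.4, 0, 0, 0, 1, -1, 2, -0.4, 0, 0, 0, 1, -1, 2, -0.4, 0, 0, 0, 1, -1, 2, -0.4, 0, 0, 0, 1, -1])

```text
t: 23.35
eef_pos: [0.455, 0.1299, 0.2551]
eef_rot: [177.7, 1.3, -105.0]
contact_force: [-2.7, 4.0, -1.7]
opening: 0.244
```

```bash
python3 -c "
from ang import *
ang(); p=look('s17',[],'scene'); cv2.imwrite('pics/s17c.png',cv2.resize(p['frame'][130:210,150:260],(770,560),interpolation=cv2.INTER_CUBIC))
q=viewer.capture('top'); cv2.imwrite('pics/t17c.png',cv2.resize(q['frame'][160:240,150:260],(770,560),interpolation=cv2.INTER_CUBIC))
ang()
"
```

```text
ang 0.6745 rad 0.1 Ft -3.33 Fr -3.46 Fz -1.7 yaw -105.0
23.35 [0.455  0.1299 0.2551] [ 177.71    1.29 -105.04] [-2.68  3.98 -1.72] 0.244
cam [-0.21  -0.534  0.713] fwd [ 0.588  0.545 -0.598]
ang 0.6748 rad 0.1 Ft -3.74 Fr -3.62 Fz -1.4 yaw -105.0
```

View pics/s17c.png

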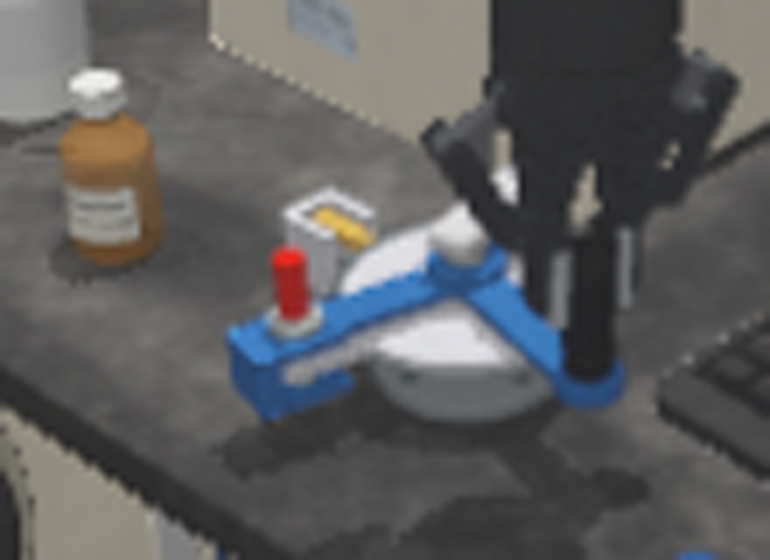

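View pics/t17c.png

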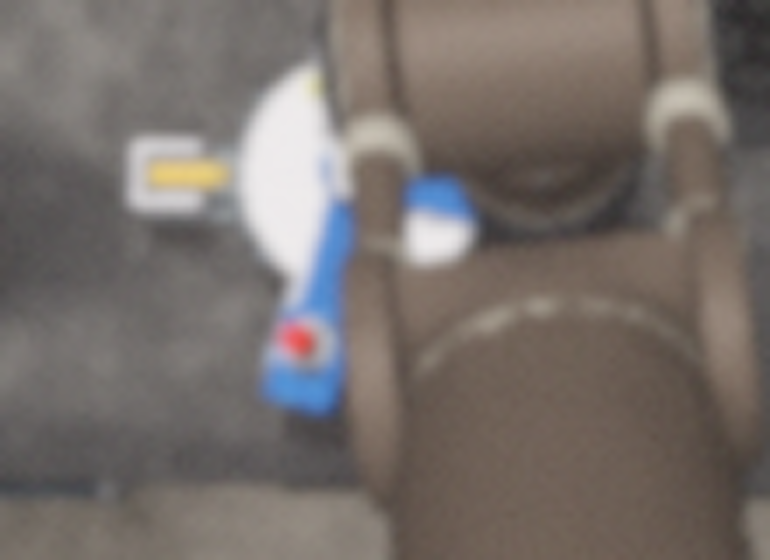

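```bash
python3 -c "
from ang import *
ang(); print(workorder.sign_off())"
```

```text
ang 0.6748 rad 0.1 Ft -3.74 Fr -3.62 Fz -1.4 yaw -105.0
the job is handed in; nothing more can be done
None
```

I put the pin through fork and lug until its head sat flat on the fork and let it go. I then gripped the handle, turned it counter-clockwise past the third click and handed the job in at about 23.5 s, still holding it. The sign-off gave no verdict.

**Pin:** Before release its head top measured about 4.5 to 5 mm above the fork face, matching the 5 mm head. After release it stayed upright, and the last scene picture shows it still home.

**Clicks:** I only read the force every 0.2 to 0.5 s. The third click showed clearly: the push at the handle rose to about 9–10 N near lever angle 0.58 rad, then fell to about 4 N. The first two showed only as weak rises and falls near the expected angles, so the count of three rests mainly on the angle.

**Final hold:** The arm-pose readings before hand-in put the lever steady at 0.675 rad, with about 3.7 N of spring push against a 40 N grip. I did not measure the wheel directly. With the 0.06 rad of play it should lie between 0.61 and 0.675 rad, which is inside the 0.565–0.75 band and below the fourth click.

**Disagreements:**
- The networks' pin and fork points in the last scene and top pictures scattered by 1–2 cm, so I did not use them.
- The tool had tilted about 2 degrees by the end.

**Bystanders:** The bottle, vial and beaker look untouched in the late scene pictures. I did not re-measure their positions.

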